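# Stocktake of the foot-control bay

## Robot

A 6-joint arm with a two-finger parallel gripper is mounted at the origin on the work surface. World frame = base frame: x ahead of the robot, y to its left, z up, the work surface at z = 0. Lengths are in m, angles in rad, forces in N, time in s.
With the tool pointing down it reaches from about 0.275 to 0.75 m from the base axis. Payload 10.2 kg.
Tool frame: the origin (TCP) lies midway between the tips of the shut fingers; the grasp point (between the pads) lies 19 mm behind it (robot.tcp_to_grasp is the distance from the TCP to the grasp point, in m); x points along the fingers, z is the direction in which the jaws open and shut, and the axes are right-handed (so a half turn about x gives the same grasp; the last joint's range is limited). The gripper opens to 88 mm and grips with 3 to 60 N. Pads are 18 mm wide; open, the fingers measure 123 mm over their backs; the gripper's body (75 mm by 187 mm) begins 45 mm behind the grasp point.
Start: joints at [-1.344, 0.313, 1.498, -0, 1.331, -0.223], TCP at [0.228, -0.473, 0.239] pointing down, gripper open.
Joint ranges: [-2.94, 2.94], [-0.97, 2.17], [0.19, 2.56], [-1.23, 4.37], [0.02, 3.11], [-2.88, 2.88]. Speed limits (rad/s): [2.39, 2.39, 3.01, 3.14, 3.14, 3.14].

## Interface

Orientations are given as a unit quaternion [w, x, y, z].
In Python, from cell import robot, viewer gives the robot as it stands. The module is installed in compiled form; this text tells all that it offers.
- The arm moves only by the tool move_arm, never from a script. Its argument "increments" is a list of rows, each a list of 2 entries, a list of its own where there are three numbers: the shift along the tool's x, y, z each as a share of 0.025 m, from -1 to 1, then the turn, a rotation vector about the tool's x, y, z each as a share of 0.1 rad, from -1 to 1. In form: [[[tx, ty, tz], [ax, ay, az]], ...]. A call has exactly 10 rows; each row shifts and turns the commanded pose from where the row before left it, along the tool's axes as they then stand; what a row does not reach is not made up. A row lasts 1/10 s, in which the tool goes at most 50 mm and 8.59 degrees, less where a joint would pass 70% of its speed; a pose out of reach is approached as far as the arm can. A call with a number of a shift or a turn outside -1 to 1 is refused whole. A call with a gripper value outside its range is refused whole. "claw" is the closure, from 0 (fully open) to 1 (shut), set as the call begins (left out, the last holds). The fingers move at their own pace and stop on an object; "force" is the grip in N (left out, the last holds). Time passes only in rows, so rows that do not move let the fingers close, or fill a call up. It gives the time, the measured TCP pose, the force and the opening at its end, in the units of the state.
- robot.read_state(): the state, without advancing time (a new reading comes with each control period).
- viewer.read_camera(name): name is "scene" or "top"; returns a dict with "color" (420x560x3 uint8, blue, green, red), "depth" (420x560 float32, m along the optical axis (not along the pixel's ray), 0 where there is no reading), "vfov" (degrees; the focal length in pixels is half the picture's height over the tangent of half this angle, whatever the lens; pixels are square), "cx", "cy" (the principal point, pixels), "position" and "rotation" of the camera in the world. Camera axes: x right, y down, z forward; pixel columns grow to the right and rows downward; lengths in m; the calibration is good to about 2 mm. A picture is of the moment at which its call begins.
- robot.job_done(): hands the job in, once; it reports no verdict.
The state is a dict: "clock": time; "q": joint angles; "joint_vel": joint speeds; "effort": joint torques, N m; "position": TCP position; "orientation": TCP orientation; "ft_force": force on the tool from outside, world axes, zero at the start; "ft_torque": the same for the moment, N m; "gripper_width": finger opening in m.
Only numpy, scipy, OpenCV 4.12 (cv2) and the standard library are available. Lean on these libraries where they do the work, as an engineer would, in place of code of your own. Each camera call takes 0.05 s, during which the arm holds its last target. There are 200 camera calls.

## Task

Take stock of the foot controls in the taped bay: with the straightedge, push the row away from you into one straight line, heels at the far edge of the long tape and square to it, then read each control with the reader wand, from left to right, by resting its tip on the middle of the steel tag for about a second. Then stamp the stock card by pressing the stamp's head right down to its stop and letting it come back up. Leave the row in line, the wand standing home in its holster and the straightedge lying flat on the bench to the left of the bay, clear of the controls, and do not disturb anything else.

Things in the scene. Friction and masses are not known exactly. Their poses are not given: they have to be found in the camera images.
- bay: The stock bay: white tape, flat on the bench. One long strip, 20 x 510 mm, runs left to right; a 110 mm strip leads away from the robot near each end. Origin: middle of the FAR edge of the long strip, on the bench top. x points across the strip, away from the robot; y along it to the left.
- pedal_1_tag (a point): Foot control far left (place 1 of 5, 94 mm apart; None if absent): loose, rigid, 200 g; black flat-sided base 95 (x, heel to toe) x 66 x 22 mm, grey tread rising to 43 mm at the toe. Point: middle of the top of its steel tag, a disc 17 mm across, 5 mm proud of the heel, on the middle line, 27 mm above the bench, 14.5 mm in from the heel (near) end.
- pedal_2_tag (a point): Foot control second from the left (place 2 of 5, 94 mm apart; None if absent): loose, rigid, 200 g; black flat-sided base 95 (x, heel to toe) x 66 x 22 mm, grey tread rising to 43 mm at the toe. Point: middle of the top of its steel tag, a disc 17 mm across, 5 mm proud of the heel, on the middle line, 27 mm above the bench, 14.5 mm in from the heel (near) end.
- pedal_3_tag (a point): Foot control in the middle (place 3 of 5, 94 mm apart; None if absent): loose, rigid, 200 g; black flat-sided base 95 (x, heel to toe) x 66 x 22 mm, grey tread rising to 43 mm at the toe. Point: middle of the top of its steel tag, a disc 17 mm across, 5 mm proud of the heel, on the middle line, 27 mm above the bench, 14.5 mm in from the heel (near) end.
- pedal_4_tag (a point): Foot control second from the right (place 4 of 5, 94 mm apart; None if absent): loose, rigid, 200 g; black flat-sided base 95 (x, heel to toe) x 66 x 22 mm, grey tread rising to 43 mm at the toe. Point: middle of the top of its steel tag, a disc 17 mm across, 5 mm proud of the heel, on the middle line, 27 mm above the bench, 14.5 mm in from the heel (near) end.
- pedal_5_tag (a point): Foot control far right (place 5 of 5, 94 mm apart; None if absent): loose, rigid, 200 g; black flat-sided base 95 (x, heel to toe) x 66 x 22 mm, grey tread rising to 43 mm at the toe. Point: middle of the top of its steel tag, a disc 17 mm across, 5 mm proud of the heel, on the middle line, 27 mm above the bench, 14.5 mm in from the heel (near) end.
- ruler_grip (a point): Straightedge, 380 g, lying flat: aluminium blade 460 (y) x 80 (x) x 4 mm with an upright black grip rib, 16 mm thick (x), 130 mm long (y), from 4 to 44 mm above the blade's underside. Point: middle of the rib, 28 mm above the underside. x points to the ruled pushing edge, 50 mm from the rib's middle; the rear edge is 30 mm the other way.
- ruler_edge (a point): Middle of the straightedge's pushing edge, half-way through the blade's thickness (2 mm above its underside).
- wand_grip (a point): Contact reader wand, 132 g, nose down in its holster. Point: middle of its square grip, 22 x 22 mm, 62 mm high, faces square to x and y. On top a cap 36 mm across, its top 39 mm above this point; below the grip a collar 46 mm across, underside 37 mm below this point; under it a barrel 24 mm across. z points from nose to cap.
- wand_tip (a point): Tip of the wand's steel nose, 10 mm across, 117 mm below wand_grip. The nose is sprung: it gives 7 mm along the wand, at 1.4 N to start and 3.9 N fully in.
- holster_mouth (a point): Middle of the mouth of the wand's fixed round holster, an upright tube 52 mm outside, 38 mm inside, its rim 90 mm above the bench. With the wand home its collar rests on this rim.
- stamp_top (a point): Middle of the top of the self-inking stamp, a black block standing on the paper stock card; the card and the stamp's frame are fixed. The head is 66 x 40 mm on top (its y and x), 88.5 mm above the bench when up.
- stamp_head (a joint): How far the stamp's head is pressed down, m: 0 up, 0.016 at its stop. A spring returns it; about 2.2 N to start, 7.4 N at the stop.
- thread_cone: Bystander, to be left where it is: a grey cone of thread, 66 mm across, 112 mm high. Origin at its underside's middle.
- screwdriver: Bystander, to be left where it is: a screwdriver lying on the bench, 190 mm long.
- bobbin_tin: Bystander, to be left where it is: a round tin, 68 mm across, 45 mm high. Origin at its underside's middle.
- oil_bottle: Bystander, to be left where it is: a small oil bottle, 38 mm across, 105 mm high. Origin at its underside's middle.
- spare_motor: Bystander, to be left where it is: a dark boxy sewing-machine motor, 74 x 98 x 64 mm, with a small pulley. Origin at its underside's middle.
- thread_spool: Bystander, to be left where it is: a wooden spool, 34 mm across, 50 mm high. Origin at its underside's middle.
Mind the look-alikes: they are no part of the job. What is shaped like the part that bears pedal_1_tag but purple is not meant. What is shaped like the part that bears pedal_3_tag but pink is not meant.

How it is judged:
By the outcome, as a careful person would: the job done as asked, in the order asked, and still so for the second after the job is handed in, with the robot touching nothing.
Of pedal_1, pedal_2, pedal_3, pedal_4, pedal_5 only 3 to 5 are there at a start; the rules pass over those that are not, and their reading is None.
At some moment in a run one of pedal_1, pedal_2, pedal_3, pedal_4, pedal_5, ruler may be knocked a few centimetres aside while the robot is not near it.
Once in a run the grip may slacken for a moment while it holds something.
It also fails if it takes over 210 s, if anything falls off the work surface, if the arm or the gripper's body presses on something with over 40 N, if the wrist force passes 120 N, or if a joint passes its speed limit or range.

## Working session

There is one attempt and no reset: what is moved stays moved. The work goes in short steps, Python scripts to look and compute and a tool call to move; the robot and the scene stay as the last step left them, time stands still between calls to the robot, and variables do not carry over. Pictures are saved under pics/ and viewed, about 12 in all and at most 16, crops included, and the job is handed in when it is done.

Besides the shell and the picture viewer there is one more tool, called after "Call:" by a JSON object that holds its "name" and its "arguments", one argument or row to a line. move_arm: Moves the arm, as the interface text tells. Its arguments: {"type":"object","properties":{"increments":{"type":"array","items":{"type":"array"}},"claw":{"type":"number"},"force":{"type":"number"}},"required":["increments"]}

```bash
mkdir -p pics
cat > h.py <<'E'
import numpy as np, cv2
from cell import robot, viewer
def cam(n):
    c=viewer.read_camera(n); h,w=c["depth"].shape
    f=h/2/np.tan(np.radians(c["vfov"])/2)
    R=np.array(c["rotation"]); 
    if R.shape!=(3,3):
        from scipy.spatial.transform import Rotation as Ro
        R=Ro.from_quat(np.roll(R,-1)).as_matrix()
    v,u=np.mgrid[:h,:w]
    d=c["depth"]
    P=np.stack([(u-c["cx"])/f*d,(v-c["cy"])/f*d,d],-1)@R.T+np.array(c["position"])
    P[d==0]=np.nan
    c["P"]=P;c["f"]=f;c["R"]=R
    return c
E
python3 - <<'E'
from h import *
s=robot.read_state();print({k:np.round(v,3) for k,v in s.items()})
for n in("scene","top"):
    c=cam(n);cv2.imwrite(f"pics/{n}0.png",cv2.resize(c["color"],(784,588)));np.save(n+"0.npy",c["P"]);np.save(n+"c0.npy",c["color"])
    print(n,c["position"],np.round(c["R"],3).tolist(),c["f"],c["cx"],c["cy"])
E
```

```text
{'clock': np.float64(0.0), 'q': array([-1.344,  0.313,  1.498, -0.   ,  1.331, -0.223]), 'joint_vel': array([-0.001,  0.   , -0.001,  0.001, -0.001,  0.002]), 'effort': array([ 1.0000e-03, -4.0221e+01, -2.5227e+01,  7.0000e-02,  3.5000e-02,
       -0.0000e+00]), 'position': array([ 0.228, -0.473,  0.238]), 'orientation': array([ 0.599,  0.376,  0.599, -0.376]), 'ft_force': array([ 0.209, -0.07 , -0.648]), 'ft_torque': array([-0.018, -0.002, -0.047]), 'gripper_width': np.float64(0.088)}
scene [ 1.61520283 -0.43911554  1.06214087] [[0.363, 0.604, -0.71], [0.932, -0.227, 0.284], [0.01, -0.764, -0.645]] 466.10746518348645 286.02843355463403 205.52582220315523
top [ 0.46929217 -0.01328762  1.45404083] [[0.01, -0.998, 0.062], [-1.0, -0.01, 0.001], [-0.001, -0.062, -0.998]] 475.5411965753392 281.6031819054182 213.21588161628566
```

View pics/top0.png

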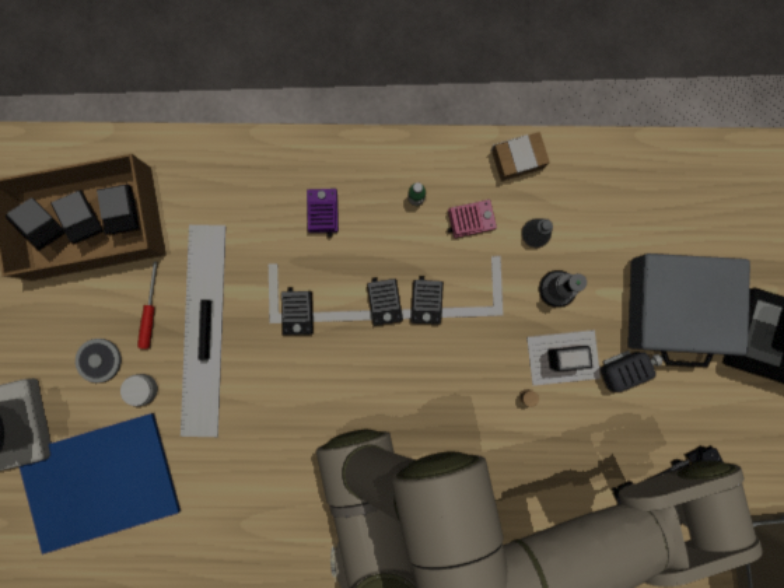

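View pics/scene0.png

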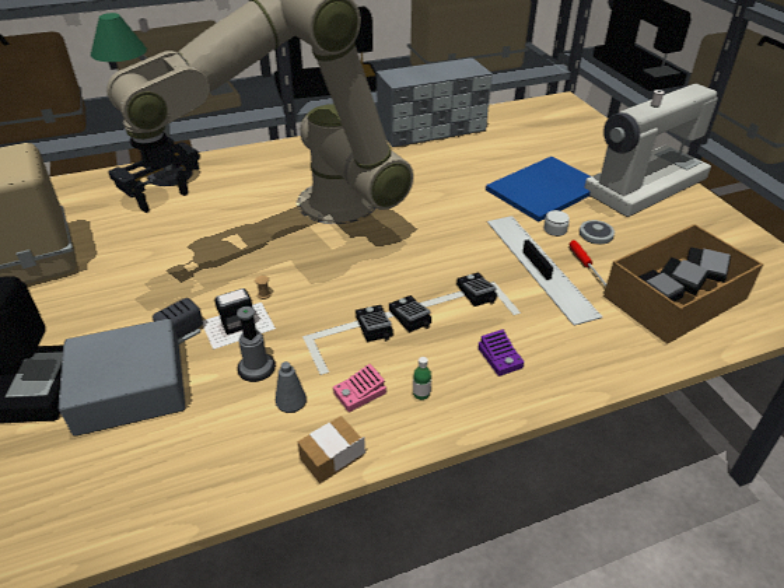

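Top view (784 px scale): pedals at (297,312), (384,302) and (427,301), standing at places 1, 3 and 4. The tape's long strip runs (272,318)-(500,312), the ruler is at (205,330), the wand in its holster at (565,285), and the stamp at (573,358). The purple (322,211) and pink (471,218) pedals are the look-alikes, outside the bay.

```bash
cat > m.py <<'E'
from h import *
import sys
P=np.load("top0.npy") if len(sys.argv)<2 else cam("top")["P"]
S=np.load("scene0.npy")
C=np.load("topc0.npy").astype(int)
def reg(P,x,y,z): 
    with np.errstate(invalid='ignore'): return (P[...,0]>x[0])&(P[...,0]<x[1])&(P[...,1]>y[0])&(P[...,1]<y[1])&(P[...,2]>z[0])&(P[...,2]<z[1])
E
python3 - <<'E'
from m import *
def at(u,v): return np.round(P[int(v/1.4),int(u/1.4)],3)
for n,(u,v) in dict(tapeL=(274,318),tapeR=(499,312),p1=(297,312),p3=(384,302),p4=(427,301),rib=(205,330),blT=(207,230),blB=(200,432),wand=(573,283),stamp=(574,358),motor=(628,370),box=(690,300),cone=(543,228),spool=(528,398),bench=(450,380),bot=(418,190)).items(): print(n,at(u,v))
# tape: bright unsaturated at z~0 near the bay
b=C.min(-1); 
m=reg(P,(.3,.65),(-.3,.33),(-.02,.012))&(b>120)&(C.max(-1)-b<40)
n,l,st,ce=cv2.connectedComponentsWithStats(m.astype(np.uint8))
for i in range(1,n):
    if st[i,4]>60: q=P[l==i]; print("white",st[i].tolist(),q.mean(0).round(3),cv2.minAreaRect((q[:,:2]*1000).astype(np.float32)))
for nm,Q in(("top",P),("scene",S)):
  for n_,x,y,z in(("ped",(.3,.72),(-.2,.25),(.010,.06)),("rib",(.3,.72),(.3,.46),(.03,.06)),("blade",(.2,.72),(.28,.48),(.0,.012)),("wandcap",(.4,.62),(-.47,-.3),(.155,.18)),("stamp",(.3,.55),(-.45,-.3),(.075,.1))):
    m=reg(Q,x,y,z)
    if n_=="blade" : 
        if nm=="scene": continue
        m&=(b>110)&(C.max(-1)-b<40)
    k,l,st,ce=cv2.connectedComponentsWithStats(m.astype(np.uint8))
    for i in range(1,k):
      if st[i,4]>25:
        q=Q[l==i]; r=cv2.minAreaRect((q[:,:2]*1000).astype(np.float32))
        print(nm,n_,st[i,:2],st[i,4],"mean",q.mean(0).round(4),"zmed/max",np.median(q[:,2]).round(4),q[:,2].max().round(4),"rect",np.round(r[0],1),np.round(r[1],1),round(r[2],1))
E
python3 - <<'E'
import cv2,numpy as np
c=np.load("topc0.npy")
cv2.imwrite("pics/crop1.png",cv2.resize(c[150:330,120:420],None,fx=2.66,fy=2.66,interpolation=cv2.INTER_CUBIC))
E
```

```text
tapeL [0.514 0.253 0.001]
tapeR [ 0.534 -0.239 -0.001]
p1 [0.529 0.196 0.032]
p3 [0.551 0.011 0.03 ]
p4 [ 0.552 -0.082  0.035]
rib [0.488 0.388 0.05 ]
blT [0.707 0.404 0.002]
blB [0.268 0.407 0.005]
wand [ 0.583 -0.358  0.166]
stamp [ 0.437 -0.38   0.089]
motor [ 0.412 -0.497  0.064]
box [ 0.557 -0.616  0.091]
cone [ 0.701 -0.311  0.109]
spool [ 0.351 -0.293  0.052]
bench [ 0.384 -0.133  0.002]
bot [ 0.777 -0.056  0.108]
white [316, 185, 43, 42, 466] [ 0.561 -0.204  0.001] ((584.7714233398438, -179.9385223388672), (122.77851104736328, 130.90469360351562), 2.511216878890991)
white [192, 189, 9, 42, 255] [0.566 0.254 0.   ] ((568.3173828125, 251.56773376464844), (127.8437271118164, 23.868635177612305), 3.3820762634277344)
white [224, 222, 40, 8, 231] [0.52  0.103 0.   ] ((520.25634765625, 104.55767822265625), (18.573705673217773, 119.35871887207031), 2.695326805114746)
top ped [220 158] 167 mean [0.7082 0.1448 0.033 ] zmed/max 0.0372 0.0467 rect [707.1 146.2] [62.4 27.5] 85.1
top ped [319 160] 190 mean [ 0.7081 -0.1612  0.0299] zmed/max 0.0313 0.046 rect [ 706.6 -162.3] [25.3 75.2] 1.9
[... 1004 characters left out ...]
66. ] 9.9
scene ped [254 218] 458 mean [ 0.5676 -0.0843  0.0268] zmed/max 0.0261 0.0474 rect [560.1 -81.4] [ 68.4 109. ] 85.9
scene ped [342 235] 78 mean [0.7132 0.1409 0.0336] zmed/max 0.0378 0.0449 rect [712.  145.7] [63.9 15.6] 89.2
scene ped [247 260] 76 mean [ 0.7121 -0.1646  0.0338] zmed/max 0.0343 0.0427 rect [ 712.8 -167.8] [18.  60.6] 10.3
scene rib [375 171] 153 mean [0.4957 0.3935 0.0393] zmed/max 0.0403 0.0489 rect [491.4 395.9] [ 21.6 132.5] 88.7
scene wandcap [170 219] 102 mean [ 0.5893 -0.3664  0.1636] zmed/max 0.1644 0.1699 rect [ 587.4 -366.1] [34.7 34.9] 54.3
scene stamp [154 206] 280 mean [ 0.4439 -0.38    0.0848] zmed/max 0.0859 0.0943 rect [ 437.6 -379.2] [53.9 74.8] 4.5
```

View pics/crop1.png

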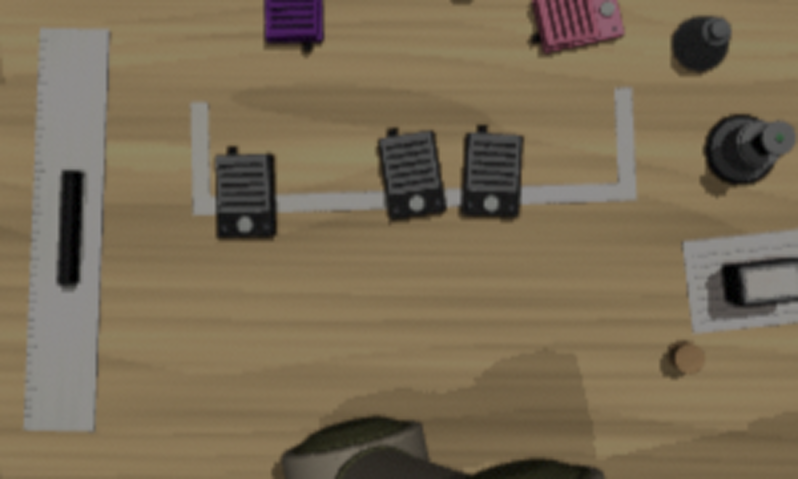

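The enlarged crop confirms three black pedals in the bay at places 1, 3 and 4, and the ruler's tick marks on its left (+y) edge. That edge is therefore the pushing edge. The purple and pink ones stand outside the bay and are excluded.

```bash
cat >> h.py <<'E'
from scipy.spatial.transform import Rotation as Ro
def ray(c,uv,z):
    uv=np.atleast_2d(uv).astype(float)
    d=np.c_[(uv[:,0]-c["cx"])/c["f"],(uv[:,1]-c["cy"])/c["f"],np.ones(len(uv))]@c["R"].T
    p=np.array(c["position"]); return p+d*((z-p[2])/d[:,2])[:,None]
def tool():
    s=robot.read_state(); w=s["orientation"]; R=Ro.from_quat(np.roll(w,-1)).as_matrix(); return s,R
def goto(pos,yaw=None):
    """rows: shift total in tool axes (units of 25mm) and turn total about tool x (units of .1), tilt fix"""
    s,R=tool(); d=R.T@(np.array(pos)-s["position"]); 
    print("t",s["clock"].round(2),"tcp",s["position"].round(4),"w",s["gripper_width"].round(4),"F",np.round(s["ft_force"],1),"q",np.round(s["q"],2))
    print("shift/0.025 tool",(d/.025).round(3))
    y=np.degrees(np.arctan2(R[1,2],R[0,2])); print("jaw yaw",y.round(2),"toolx",R[:,0].round(4))
    if yaw is not None:
        a=np.radians(yaw); z=np.array([np.cos(a),np.sin(a),0]);x=np.array([0,0,-1.]);T=np.c_[x,np.cross(z,x),z]
        print("turn/0.1",(Ro.from_matrix(R.T@T).as_rotvec()/.1).round(3))
E
python3 - <<'E'
from h import *
def line(pts):
    vx,vy,x,y=cv2.fitLine(pts[:,:2].astype(np.float32),cv2.DIST_HUBER,0,1e-4,1e-4).ravel(); return np.array([x,y]),np.array([vx,vy])
for n in("top","scene"):
    c=cam(n);g=c["color"].astype(int); b=g.min(-1); h,w=b.shape
    v,u=np.mgrid[:h,:w]; W=ray(c,np.c_[u.ravel(),v.ravel()],0.).reshape(h,w,3)
    sat=g.max(-1)-b
    m=(abs(W[...,0]-(.524-.0406*W[...,1]))<.025)&(W[...,1]>-.25)&(W[...,1]<.25)&((b>105)&(sat<45))
    m&=(abs(W[...,1]-.198)>.06)&(abs(W[...,1]-.01)>.055)&(abs(W[...,1]+.081)>.055)
    q=W[m]; p0,d=line(q); d=d*np.sign(d[1])
    print(n,"tape centre x at y=0",p0[0]-p0[1]*d[0]/d[1],"yaw deg",np.degrees(np.arctan2(-d[0],d[1])),len(q))
    t=(q[:,:2]-p0)@np.array([d[1],-d[0]]); print(" width pct",np.percentile(t,[2,50,98]).round(4))
    # strip y-extent
    m2=(abs(W[...,0]-(.524-.0406*W[...,1]))<.006)&(abs(W[...,1])<.3)&(b>105)&(sat<45)
    print(" ends y",W[m2][:,1].min().round(4),W[m2][:,1].max().round(4))
    W4=ray(c,np.c_[u.ravel(),v.ravel()],.004).reshape(h,w,3)
    m=(W4[...,1]>.33)&(W4[...,1]<.47)&(W4[...,0]>.22)&(W4[...,0]<.74)&(b>105)&(sat<45)
    k,l,st,_=cv2.connectedComponentsWithStats(m.astype(np.uint8)); i=1+st[1:,4].argmax(); q=W4[l==i]
    print(" blade",cv2.minAreaRect((q[:,:2]*1000).astype(np.float32)))
goto([.49,.395,.12],88)
E
```

```text
top tape centre x at y=0 0.52581084 yaw deg 2.9151084 445
 width pct [-0.0119 -0.0003  0.0174]
 ends y -0.2486 0.2591
 blade ((488.8140563964844, 405.47943115234375), (80.47322082519531, 461.20654296875), 89.37844848632812)
scene tape centre x at y=0 0.52680874 yaw deg 2.6869733 253
 width pct [-0.0108  0.0001  0.0164]
 ends y -0.2484 0.26
 blade ((491.24859619140625, 402.68524169921875), (82.67411041259766, 463.099609375), 89.42176055908203)Traceback (most recent call last):
  File "<stdin>", line 20, in <module>
  File "h.py", line 26, in goto
    print("t",s["clock"].round(2),"tcp",s["position"].round(4),"w",s["gripper_width"].round(4),"F",np.round(s["ft_force"],1),"q",np.round(s["q"],2))
              ^^^^^^^^^^^^^^^^
AttributeError: 'float' object has no attribute 'round'
```

```bash
sed -i 's/s\["clock"\].round(2)/round(float(s["clock"]),2)/; s/s\["gripper_width"\].round(4)/round(float(s["gripper_width"]),4)/' h.py
cat > tape.py <<'E'
from h import *
from scipy.optimize import least_squares
# sub-pixel edges along x columns of the bench plane, from a rectified picture
for n in("top","scene"):
    c=cam(n); ys=np.r_[np.arange(.07,.148,.004),np.arange(-.215,-.14,.004)]; xs=np.arange(.49,.565,.0005)
    E=[]
    for y in ys:
        Wp=np.c_[np.full_like(xs,0)+xs,np.full_like(xs,y),np.zeros_like(xs)]
        q=(Wp-np.array(c["position"]))@c["R"]; uv=q[:,:2]/q[:,2:]*c["f"]+[c["cx"],c["cy"]]
        I=cv2.remap(c["color"][...,0].astype(np.float32),uv[:,0].astype(np.float32)[None],uv[:,1].astype(np.float32)[None],cv2.INTER_LINEAR)[0]
        g=np.gradient(cv2.GaussianBlur(I[None],(0,0),3)[0]); E.append((y,xs[g.argmax()],xs[g.argmin()]))
    E=np.array(E)
    for k,nm in((1,"near"),(2,"far")):
        r=least_squares(lambda p:p[0]+p[1]*E[:,0]-E[:,k],[.52,-.04],loss="soft_l1",f_scale=.001).x
        print(n,nm,"x0",r[0].round(4),"yaw",np.degrees(-np.arctan(r[1])).round(2))
E
python3 tape.py; python3 -c "
from h import *
goto([.489,.395,.12],89.4);goto([.489,.395,.12],-90.6)"
```

```text
top near x0 0.5152 yaw 2.52
top far x0 0.5352 yaw 2.47
scene near x0 0.517 yaw 2.52
scene far x0 0.536 yaw 2.42
t 0.3 tcp [ 0.2282 -0.4727  0.2385] w 0.0881 F [ 0.2  0.1 -0.1] q [-1.34  0.31  1.5   0.    1.33 -0.22]
shift/0.025 tool [  4.756  24.483 -26.719]
jaw yaw -64.23 toolx [-1.e-04  5.e-04 -1.e+00]
turn/0.1 [-2.6813e+01 -0.0000e+00 -6.0000e-03]
t 0.3 tcp [ 0.2282 -0.4727  0.2385] w 0.0881 F [ 0.2  0.1 -0.1] q [-1.34  0.31  1.5   0.    1.33 -0.22]
shift/0.025 tool [  4.756  24.483 -26.719]
jaw yaw -64.23 toolx [-1.e-04  5.e-04 -1.e+00]
turn/0.1 [ 4.603 -0.005  0.   ]
```

Call:
{"name": "move_arm", "arguments": {
  "increments": [
    [[0,0.816,-0.891],[0,0,0]],
    [[0,0.816,-0.891],[0,0,0]],
    [[0,0.816,-0.891],[0,0,0]],
    [[0,0.816,-0.891],[0,0,0]],
    [[0,0.816,-0.891],[0,0,0]],
    [[0,0.816,-0.891],[0,0,0]],
    [[0,0.816,-0.891],[0,0,0]],
    [[0,0.816,-0.891],[0,0,0]],
    [[0,0.816,-0.891],[0,0,0]],
    [[0,0.816,-0.891],[0,0,0]]
  ],
  "claw": 0
}}

```text
clock: 1.3
position: [0.3152, -0.1823, 0.2388]
orientation: [0.599, 0.376, 0.599, -0.376]
ft_force: [1.3, -0.4, -1.1]
gripper_width: 0.0882
```

Call:
{"name": "move_arm", "arguments": {
  "increments": [
    [[0,0.816,-0.891],[0,0,0]],
    [[0,0.816,-0.891],[0,0,0]],
    [[0,0.816,-0.891],[0,0,0]],
    [[0,0.816,-0.891],[0,0,0]],
    [[0,0.816,-0.891],[0,0,0]],
    [[0,0.816,-0.891],[0,0,0]],
    [[0,0.816,-0.891],[0,0,0]],
    [[0,0.816,-0.891],[0,0,0]],
    [[0,0.816,-0.891],[0,0,0]],
    [[0,0.816,-0.891],[0,0,0]]
  ]
}}

```text
clock: 2.3
position: [0.4021, 0.1071, 0.2388]
orientation: [0.599, 0.376, 0.599, -0.376]
ft_force: [0.3, -0.8, 0.2]
gripper_width: 0.0881
```

Call:
{"name": "move_arm", "arguments": {
  "increments": [
    [[0,0.816,-0.891],[0,0,0]],
    [[0,0.816,-0.891],[0,0,0]],
    [[0,0.816,-0.891],[0,0,0]],
    [[0,0.816,-0.891],[0,0,0]],
    [[0,0.816,-0.891],[0,0,0]],
    [[0,0.816,-0.891],[0,0,0]],
    [[0,0.816,-0.891],[0,0,0]],
    [[0,0.816,-0.891],[0,0,0]],
    [[0,0.816,-0.891],[0,0,0]],
    [[0,0.816,-0.891],[0,0,0]]
  ]
}}

```text
clock: 3.3
position: [0.489, 0.3963, 0.2385]
orientation: [0.599, 0.376, 0.599, -0.376]
ft_force: [0.3, -0.2, -0.7]
gripper_width: 0.0882
```

Call:
{"name": "move_arm", "arguments": {
  "increments": [
    [[0,0,0],[-1,0,0]],
    [[0,0,0],[-1,0,0]],
    [[0,0,0],[-1,0,0]],
    [[0,0,0],[-1,0,0]],
    [[0,0,0],[-1,0,0]],
    [[0,0,0],[-1,0,0]],
    [[0,0,0],[-1,0,0]],
    [[0,0,0],[-1,0,0]],
    [[0,0,0],[-1,0,0]],
    [[0,0,0],[-1,0,0]]
  ]
}}

```text
clock: 4.3
position: [0.4888, 0.3951, 0.2385]
orientation: [0.706, 0.041, 0.706, -0.041]
ft_force: [0.4, -0.4, 0.2]
gripper_width: 0.0883
```

Call:
{"name": "move_arm", "arguments": {
  "increments": [
    [[0,0,0],[-1,0,0]],
    [[0,0,0],[-1,0,0]],
    [[0,0,0],[-1,0,0]],
    [[0,0,0],[-1,0,0]],
    [[0,0,0],[-1,0,0]],
    [[0,0,0],[-1,0,0]],
    [[0,0,0],[-1,0,0]],
    [[0,0,0],[-1,0,0]],
    [[0,0,0],[-1,0,0]],
    [[0,0,0],[-1,0,0]]
  ]
}}

```text
clock: 5.3
position: [0.4888, 0.3951, 0.2385]
orientation: [0.639, -0.302, 0.639, 0.302]
ft_force: [0.1, -0.0, -0.3]
gripper_width: 0.0883
```

Call:
{"name": "move_arm", "arguments": {
  "increments": [
    [[0,0,0],[-1,0,0]],
    [[0,0,0],[-1,0,0]],
    [[0,0,0],[-1,0,0]],
    [[0,0,0],[-1,0,0]],
    [[0,0,0],[-1,0,0]],
    [[0,0,0],[-1,0,0]],
    [[0,0,0],[-0.81,0,0]],
    [[0,0,0],[0,0,0]],
    [[0,0,0],[0,0,0]],
    [[0,0,0],[0,0,0]]
  ]
}}

```text
clock: 6.3
position: [0.4888, 0.3951, 0.2387]
orientation: [0.503, -0.497, 0.503, 0.497]
ft_force: [-0.1, -0.6, -0.7]
gripper_width: 0.0878
```

Run:
```python
from h import *
goto([.489,.395,.0],89.4)
c=cam("top")
for n in("top","scene"):
    c=cam(n);P=c["P"]
    with np.errstate(invalid='ignore'):
        m=(P[...,0]>.35)&(P[...,0]<.62)&(P[...,1]>.33)&(P[...,1]<.45)&(P[...,2]>.028)&(P[...,2]<.055)
    q=P[m]; print(n,m.sum(),q.mean(0) if m.any() else 0, cv2.minAreaRect((q[:,:2]*1000).astype(np.float32)) if m.sum()>5 else 0)
cv2.imwrite("pics/s1.png",c["color"][100:300,200:520])
```

```text
t 6.3 tcp [0.4888 0.3951 0.2387] w 0.0878 F [-0.1 -0.6 -0.7] q [ 0.49  0.55  1.15  0.    1.44 -1.06]
shift/0.025 tool [ 9.547e+00 -8.000e-03 -3.000e-03]
jaw yaw 89.29 toolx [-1.e-04 -0.e+00 -1.e+00]
turn/0.1 [-0.019 -0.    -0.001]
top 92 [0.47588597 0.3938378  0.04142399] ((486.4436950683594, 395.30145263671875), (17.427091598510742, 128.52703857421875), 89.30720520019531)
scene 160 [0.49525716 0.39309041 0.03902491] ((490.50775146484375, 395.8073425292969), (131.17617797851562, 26.10125160217285), 0.4722752571105957)
```

Call:
{"name": "move_arm", "arguments": {
  "increments": [
    [[0.85,0,0],[0,0,0]],
    [[0.85,0,0],[0,0,0]],
    [[0.85,0,0],[0,0,0]],
    [[0.85,0,0],[0,0,0]],
    [[0.85,0,0],[0,0,0]],
    [[0.85,0,0],[0,0,0]],
    [[0.85,0,0],[0,0,0]],
    [[0.85,0,0],[0,0,0]],
    [[0.85,0,0],[0,0,0]],
    [[0.85,0,0],[0,0,0]]
  ]
}}

```text
clock: 7.45
position: [0.4888, 0.3951, 0.0254]
orientation: [0.503, -0.497, 0.503, 0.497]
ft_force: [-0.2, 0.3, 0.3]
gripper_width: 0.0881
```

Call:
{"name": "move_arm", "arguments": {
  "increments": [
    [[0.1,0,0],[0,0,0]],
    [[0.1,0,0],[0,0,0]],
    [[0.1,0,0],[0,0,0]],
    [[0.1,0,0],[0,0,0]],
    [[0.1,0,0],[0,0,0]],
    [[0.1,0,0],[0,0,0]],
    [[0.04,0,0],[0,0,0]],
    [[0,0,0],[0,0,0]],
    [[0,0,0],[0,0,0]],
    [[0,0,0],[0,0,0]]
  ]
}}

```text
clock: 8.45
position: [0.4889, 0.3951, 0.0104]
orientation: [0.503, -0.497, 0.503, 0.497]
ft_force: [-0.4, -0.5, 0.2]
gripper_width: 0.0883
```

Call:
{"name": "move_arm", "arguments": {
  "increments": [
    [[0,0,0],[0,0,0]],
    [[0,0,0],[0,0,0]],
    [[0,0,0],[0,0,0]],
    [[0,0,0],[0,0,0]],
    [[0,0,0],[0,0,0]],
    [[0,0,0],[0,0,0]],
    [[0,0,0],[0,0,0]],
    [[0,0,0],[0,0,0]],
    [[0,0,0],[0,0,0]],
    [[0,0,0],[0,0,0]]
  ],
  "claw": 1,
  "force": 40
}}

```text
clock: 9.45
position: [0.4888, 0.3952, 0.0102]
orientation: [0.503, -0.497, 0.503, 0.497]
ft_force: [-0.6, 1.0, 0.2]
gripper_width: 0.0156
```

Run:
```python
from h import *
# hold: rib centre over (x,y) with bay yaw
a=np.radians(2.47);ex=np.array([np.cos(a),np.sin(a)]);ey=np.array([-np.sin(a),np.cos(a)])
o=np.array([.5356-np.tan(a)*.006,.006]); print("bay",o)
for xe in(-.10,-.06,0): print(xe,"grip tcp",(o+ex*(xe-.05)+ey*.02).round(4))
goto([*(o+ex*(-.16)+ey*.02),.085],89.4)
```

```text
bay [0.53534118 0.006     ]
-0.1 grip tcp [0.3846 0.0195]
-0.06 grip tcp [0.4246 0.0212]
0 grip tcp [0.4845 0.0238]
t 9.45 tcp [0.4888 0.3952 0.0102] w 0.0156 F [-0.6  1.   0.2] q [ 0.49  0.78  1.38  0.    0.98 -1.07]
shift/0.025 tool [ -2.994   4.405 -15.091]
jaw yaw 89.38 toolx [ 1.e-04  2.e-04 -1.e+00]
turn/0.1 [-0.004  0.002  0.001]
```

Call:
{"name": "move_arm", "arguments": {
  "increments": [
    [[-0.3,0,0],[0,0,0]],
    [[-0.3,0,0],[0,0,0]],
    [[-0.3,0,0],[0,0,0]],
    [[-0.3,0,0],[0,0,0]],
    [[-0.3,0,0],[0,0,0]],
    [[-0.3,0,0],[0,0,0]],
    [[-0.3,0,0],[0,0,0]],
    [[-0.3,0,0],[0,0,0]],
    [[-0.3,0,0],[0,0,0]],
    [[-0.3,0,0],[0,0,0]]
  ]
}}

```text
clock: 10.45
position: [0.4888, 0.3951, 0.0858]
orientation: [0.503, -0.497, 0.503, 0.497]
ft_force: [0.3, -0.1, -3.4]
gripper_width: 0.0161
```

Call:
{"name": "move_arm", "arguments": {
  "increments": [
    [[0,0.17,-0.8],[0,0,0]],
    [[0,0.17,-0.8],[0,0,0]],
    [[0,0.17,-0.8],[0,0,0]],
    [[0,0.17,-0.8],[0,0,0]],
    [[0,0.17,-0.8],[0,0,0]],
    [[0,0.17,-0.8],[0,0,0]],
    [[0,0.17,-0.8],[0,0,0]],
    [[0,0.17,-0.8],[0,0,0]],
    [[0,0.17,-0.8],[0,0,0]],
    [[0,0.17,-0.8],[0,0,0]]
  ]
}}

```text
clock: 11.45
position: [0.4441, 0.1948, 0.0857]
orientation: [0.503, -0.497, 0.502, 0.497]
ft_force: [1.2, 0.1, -2.8]
gripper_width: 0.0159
```

Call:
{"name": "move_arm", "arguments": {
  "increments": [
    [[0,0,0],[0.758,0,0]],
    [[0,0,0],[0.758,0,0]],
    [[0,0,0],[0.758,0,0]],
    [[0,0,0],[0.758,0,0]],
    [[0,0,0],[0.758,0,0]],
    [[0,0,0],[0.758,0,0]],
    [[0,0,0],[0.758,0,0]],
    [[0,0,0],[0.758,0,0]],
    [[0,0,0],[0.758,0,0]],
    [[0,0,0],[0.758,0,0]]
  ]
}}

```text
clock: 12.45
position: [0.4443, 0.1956, 0.0857]
orientation: [0.652, -0.275, 0.651, 0.275]
ft_force: [0.5, -0.5, -4.5]
gripper_width: 0.0158
```

Call:
{"name": "move_arm", "arguments": {
  "increments": [
    [[0,0,0],[0.758,0,0]],
    [[0,0,0],[0.758,0,0]],
    [[0,0,0],[0.758,0,0]],
    [[0,0,0],[0.758,0,0]],
    [[0,0,0],[0.758,0,0]],
    [[0,0,0],[0.758,0,0]],
    [[0,0,0],[0.758,0,0]],
    [[0,0,0],[0.758,0,0]],
    [[0,0,0],[0.758,0,0]],
    [[0,0,0],[0.758,0,0]]
  ]
}}

```text
clock: 13.45
position: [0.4443, 0.1956, 0.0857]
orientation: [0.707, -0.014, 0.707, 0.014]
ft_force: [0.1, 0.1, -3.9]
gripper_width: 0.0159
```

Run:
```python
from h import *
goto([.3996,.0202,.085],2.47)
c=cam("scene"); cv2.imwrite("pics/s2.png",cv2.resize(c["color"],(784,588)))
```

```text
t 13.45 tcp [0.4443 0.1956 0.0857] w 0.0159 F [ 0.1  0.1 -3.9] q [0.17 0.41 1.8  0.   0.93 0.13]
shift/0.025 tool [ 0.026 -6.936 -2.074]
jaw yaw 2.34 toolx [ 5.e-04  1.e-04 -1.e+00]
turn/0.1 [-0.023  0.005 -0.001]
```

View pics/s2.png

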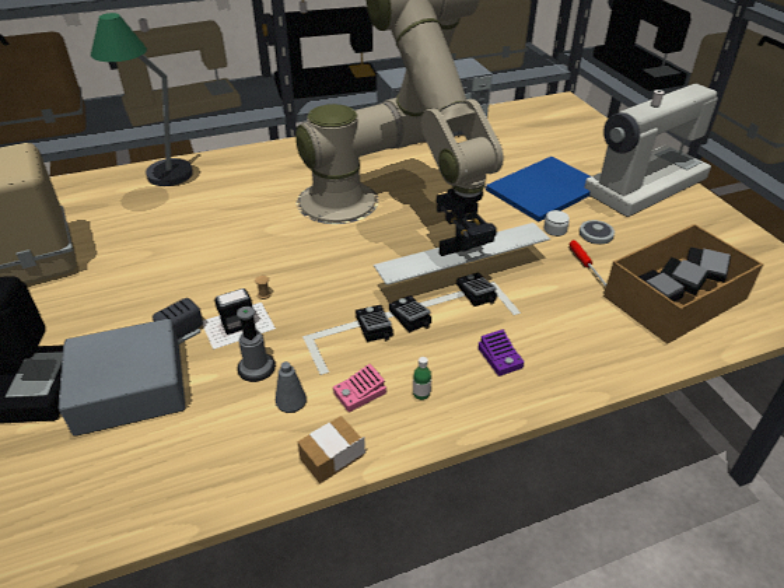

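The ruler hangs level at (460,255) in this view with its long edge toward the row. Next I move it behind the row and lower it.

Call:
{"name": "move_arm", "arguments": {
  "increments": [
    [[0,-0.694,-0.207],[-0.002,0,0]],
    [[0,-0.694,-0.207],[-0.002,0,0]],
    [[0,-0.694,-0.207],[-0.002,0,0]],
    [[0,-0.694,-0.207],[-0.002,0,0]],
    [[0,-0.694,-0.207],[-0.002,0,0]],
    [[0,-0.694,-0.207],[-0.002,0,0]],
    [[0,-0.694,-0.207],[-0.002,0,0]],
    [[0,-0.694,-0.207],[-0.002,0,0]],
    [[0,-0.694,-0.207],[-0.002,0,0]],
    [[0,-0.694,-0.207],[-0.002,0,0]]
  ]
}}

```text
clock: 14.5
position: [0.4002, 0.0192, 0.0857]
orientation: [0.707, -0.017, 0.707, 0.017]
ft_force: [0.4, -0.8, -3.2]
gripper_width: 0.0159
```

Call:
{"name": "move_arm", "arguments": {
  "increments": [
    [[0.33,0,0],[0,0,0]],
    [[0.33,0,0],[0,0,0]],
    [[0.33,0,0],[0,0,0]],
    [[0.33,0,0],[0,0,0]],
    [[0.33,0,0],[0,0,0]],
    [[0.33,0,0],[0,0,0]],
    [[0.33,0,0],[0,0,0]],
    [[0.33,0,0],[0,0,0]],
    [[0.24,0,0],[0,0,0]],
    [[0.1,0,0],[0,0,0]]
  ]
}}

```text
clock: 15.5
position: [0.4001, 0.0199, 0.0102]
orientation: [0.707, -0.016, 0.707, 0.016]
ft_force: [-8.8, 1.2, 33.4]
gripper_width: 0.0152
```

```bash
cat > rul.py <<'E'
from h import *
goto([.4845,.0238,.0108],2.47)
# edge lines of the ruler (z=4mm, pushing-edge top) relative to tape, by image
for n in("top","scene"):
    c=cam(n); g=c["color"].astype(int); b=g.min(-1); h,w=b.shape; v,u=np.mgrid[:h,:w]
    W=ray(c,np.c_[u.ravel(),v.ravel()],.0045).reshape(h,w,3)
    P=c["P"]
    with np.errstate(invalid='ignore'): m=(abs(W[...,1])<.32)&(W[...,0]>.3)&(W[...,0]<.56)&(b>100)&(g.max(-1)-b<45)&(P[...,2]<.015)
    k,l,st,_=cv2.connectedComponentsWithStats(m.astype(np.uint8)); i=1+st[1:,4].argmax(); q=W[l==i]
    print(n,st[i],cv2.minAreaRect((q[:,:2]*1000).astype(np.float32)))
    cv2.imwrite(f"pics/{n}_r.png",c["color"])
E
python3 rul.py
```

```text
t 15.5 tcp [0.4001 0.0199 0.0102] w 0.0152 F [-8.8  1.2 33.4] q [-0.24  0.42  2.09  0.    0.63 -0.29]
shift/0.025 tool [-0.028 -0.     3.381]
jaw yaw 2.63 toolx [-9.e-04  2.e-04 -1.e+00]
turn/0.1 [ 0.028 -0.009 -0.003]
top [ 280  246   68   29 1486] ((415.4977111816406, -110.47982788085938), (82.18993377685547, 202.67311096191406), 2.5991082191467285)
scene [216 197  65  27 850] ((418.00067138671875, -101.53789520263672), (82.04520416259766, 217.5059814453125), 2.72660493850708)
```

Call:
{"name": "move_arm", "arguments": {
  "increments": [
    [[-0.04,0,0],[0,0,0]],
    [[0,0,0],[0,0,0]],
    [[0,0,0],[0,0,0]],
    [[0,0,0],[0,0,0]],
    [[0,0,0],[0,0,0]],
    [[0,0,0],[0,0,0]],
    [[0,0,0],[0,0,0]],
    [[0,0,0],[0,0,0]],
    [[0,0,0],[0,0,0]],
    [[0,0,0],[0,0,0]]
  ]
}}

```text
clock: 16.6
position: [0.4003, 0.0199, 0.0117]
orientation: [0.707, -0.016, 0.707, 0.016]
ft_force: [-0.5, 0.7, -3.0]
gripper_width: 0.0159
```

```bash
python3 - <<'E'
import cv2
a=cv2.imread("pics/top_r.png")[170:310,160:400];b=cv2.imread("pics/scene_r.png")[150:290,190:430]
cv2.imwrite("pics/r1.png",cv2.resize(cv2.vconcat([a,b]),None,fx=2.1,fy=2.1,interpolation=cv2.INTER_CUBIC))
E
python3 -c "
from h import *
goto([.4845,.0238,.0115],2.47)"
```

```text
t 16.6 tcp [0.4003 0.0199 0.0117] w 0.0159 F [-0.5  0.7 -3. ] q [-0.24  0.42  2.09  0.    0.64 -0.29]
shift/0.025 tool [9.000e-03 1.000e-03 3.373e+00]
jaw yaw 2.63 toolx [ 0.  0. -1.]
turn/0.1 [ 0.029  0.    -0.   ]
```

View pics/r1.png

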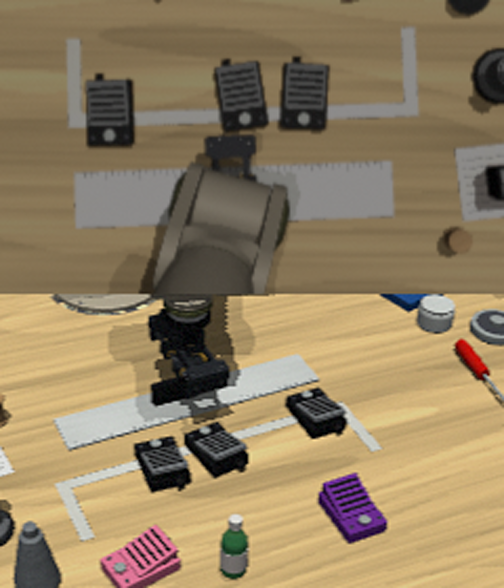

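Call:
{"name": "move_arm", "arguments": {
  "increments": [
    [[0,0,0.1],[0.029,0,0]],
    [[0,0,0.1],[0,0,0]],
    [[0,0,0.1],[0,0,0]],
    [[0,0,0.1],[0,0,0]],
    [[0,0,0.1],[0,0,0]],
    [[0,0,0.1],[0,0,0]],
    [[0,0,0.1],[0,0,0]],
    [[0,0,0.1],[0,0,0]],
    [[0,0,0.1],[0,0,0]],
    [[0,0,0.1],[0,0,0]]
  ]
}}

```text
clock: 17.6
position: [0.4254, 0.021, 0.0117]
orientation: [0.707, -0.015, 0.707, 0.015]
ft_force: [-0.2, -0.3, -4.5]
gripper_width: 0.0156
```

```bash
cat > edge.py <<'E'
from h import *
def prof(c,ys,xs,z,sign):
    E=[]
    for y in ys:
        Wp=np.c_[xs,np.full_like(xs,y),np.full_like(xs,z)]
        q=(Wp-np.array(c["position"]))@c["R"]; uv=(q[:,:2]/q[:,2:]*c["f"]+[c["cx"],c["cy"]]).astype(np.float32)
        I=cv2.remap(c["color"][...,0].astype(np.float32),uv[:,0][None],uv[:,1][None],cv2.INTER_LINEAR)[0]
        g=np.gradient(cv2.GaussianBlur(I[None],(0,0),3)[0])*sign; E.append((y,xs[g.argmax()]))
    E=np.array(E)
    from scipy.optimize import least_squares
    r=least_squares(lambda p:p[0]+p[1]*E[:,0]-E[:,1],[E[:,1].mean(),-.04],loss="soft_l1",f_scale=.001).x
    return r[0].round(4),np.degrees(-np.arctan(r[1])).round(2)
if __name__=="__main__":
    s,R=tool(); t=s["position"]; y=np.degrees(np.arctan2(R[1,2],R[0,2])); e=t+R[:,2]*.05
    x0=e[0]+e[1]*np.tan(np.radians(y)); print("kin edge x0",x0.round(4),"yaw",y.round(2),"tcpz",t[2].round(4))
    ys=np.r_[np.arange(-.19,-.14,.004),np.arange(.09,.15,.004)]
    for n in("top","scene"):
        c=cam(n); print(n,"ruler",prof(c,ys,np.arange(x0-.012,x0+.012,.0005),t[2]-.0102+.004,-1),"tape far",prof(c,ys,np.arange(.526,.55,.0005),0,-1))
E
python3 edge.py
```

```text
kin edge x0 0.4764 yaw 2.47 tcpz 0.0117
top ruler (np.float64(0.4757), np.float64(2.44)) tape far (np.float64(0.5352), np.float64(2.46))
scene ruler (np.float64(0.4779), np.float64(2.43)) tape far (np.float64(0.5361), np.float64(2.39))
```

Call:
{"name": "move_arm", "arguments": {
  "increments": [
    [[0,0,0.1],[0,0,0]],
    [[0,0,0.1],[0,0,0]],
    [[0,0,0.1],[0,0,0]],
    [[0,0,0.1],[0,0,0]],
    [[0,0,0.1],[0,0,0]],
    [[0,0,0.1],[0,0,0]],
    [[0,0,0.1],[0,0,0]],
    [[0,0,0.1],[0,0,0]],
    [[0,0,0.1],[0,0,0]],
    [[0,0,0.1],[0,0,0]]
  ]
}}

```text
clock: 18.7
position: [0.4501, 0.0221, 0.0116]
orientation: [0.707, -0.015, 0.707, 0.015]
ft_force: [-3.6, 0.3, -3.2]
gripper_width: 0.016
```

Call:
{"name": "move_arm", "arguments": {
  "increments": [
    [[0,0,0.1],[0,0,0]],
    [[0,0,0.1],[0,0,0]],
    [[0,0,0.1],[0,0,0]],
    [[0,0,0.1],[0,0,0]],
    [[0,0,0.1],[0,0,0]],
    [[0,0,0.1],[0,0,0]],
    [[0,0,0.1],[0,0,0]],
    [[0,0,0.1],[0,0,0]],
    [[0,0,0.1],[0,0,0]],
    [[0,0,0.1],[0,0,0]]
  ]
}}

```text
clock: 19.7
position: [0.4754, 0.0231, 0.0117]
orientation: [0.707, -0.015, 0.707, 0.015]
ft_force: [-2.7, -0.3, -5.0]
gripper_width: 0.0157
```

Call:
{"name": "move_arm", "arguments": {
  "increments": [
    [[0,0,0.06],[0,0,0]],
    [[0,0,0.06],[0,0,0]],
    [[0,0,0.05],[0,0,0]],
    [[0,0,0.05],[0,0,0]],
    [[0,0,0.03],[0,0,0]],
    [[0,0,0.03],[0,0,0]],
    [[0,0,0.02],[0,0,0]],
    [[0,0,0.02],[0,0,0]],
    [[0,0,0],[0,0,0]],
    [[0,0,0],[0,0,0]]
  ]
}}

```text
clock: 20.7
position: [0.4833, 0.0235, 0.0117]
orientation: [0.707, -0.015, 0.707, 0.015]
ft_force: [-1.7, 0.2, -5.1]
gripper_width: 0.0156
```

```bash
python3 edge.py
python3 - <<'E'
from h import *
a=cam("top")["color"][160:290,170:400];b=cam("scene")["color"][160:290,200:430]
cv2.imwrite("pics/r2.png",cv2.resize(cv2.vconcat([a,b]),None,fx=2.25,fy=2.25,interpolation=cv2.INTER_CUBIC))
print(robot.read_state()["gripper_width"],robot.read_state()["ft_force"])
E
```

```text
kin edge x0 0.5343 yaw 2.47 tcpz 0.0117
top ruler (np.float64(0.5348), np.float64(2.35)) tape far (np.float64(0.5353), np.float64(2.26))
scene ruler (np.float64(0.5349), np.float64(2.74)) tape far (np.float64(0.5343), np.float64(1.11))
0.016102736514529117 [-1.8424726  -0.48746595 -4.67237712]
```

View pics/r2.png

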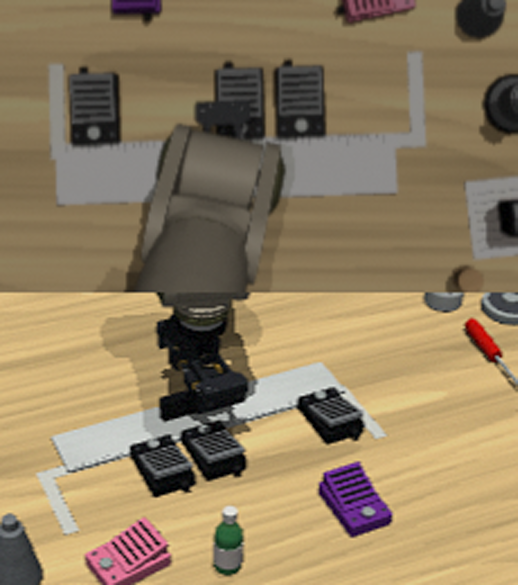

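Call:
{"name": "move_arm", "arguments": {
  "increments": [
    [[0,0,0.015],[0,0,0]],
    [[0,0,0.015],[0,0,0]],
    [[0,0,0.01],[0,0,0]],
    [[0,0,0],[0,0,0]],
    [[0,0,0],[0,0,0]],
    [[0,0,-0.05],[0,0,0]],
    [[0,0,-0.15],[0,0,0]],
    [[0,0,-0.3],[0,0,0]],
    [[0,0,-0.5],[0,0,0]],
    [[0,0,-0.5],[0,0,0]]
  ]
}}

```text
clock: 21.9
position: [0.446, 0.0219, 0.0118]
orientation: [0.707, -0.015, 0.707, 0.015]
ft_force: [0.7, 1.1, -3.7]
gripper_width: 0.0157
```

Call:
{"name": "move_arm", "arguments": {
  "increments": [
    [[0,0,-0.5],[0,0,0]],
    [[0,0,-0.5],[0,0,0]],
    [[-0.1,0,-0.5],[0,0,0]],
    [[-0.3,0,0],[0,0,0]],
    [[-0.4,0,0],[0,0,0]],
    [[-0.4,0,0],[0,0,0]],
    [[-0.4,0,0],[0,0,0]],
    [[-0.4,0,0],[0,0,0]],
    [[-0.5,0,0],[0,0,0]],
    [[-0.5,0,0],[0,0,0]]
  ]
}}

```text
clock: 22.9
position: [0.4093, 0.0203, 0.0878]
orientation: [0.707, -0.015, 0.707, 0.015]
ft_force: [0.7, -0.4, -3.6]
gripper_width: 0.0158
```

```bash
cat > ped.py <<'E'
from h import *
from edge import prof
def peds():
    out={}
    a=np.radians(2.46)
    for n in("top","scene"):
        c=cam(n);P=c["P"];g=c["color"].astype(int);h,w=P.shape[:2]
        tf=prof(c,np.r_[np.arange(-.215,-.14,.004),np.arange(.09,.15,.004)],np.arange(.52,.55,.0005),0,-1)
        v,u=np.mgrid[:h,:w]; W=ray(c,np.c_[u.ravel(),v.ravel()],.022).reshape(h,w,3)
        with np.errstate(invalid='ignore'): m=(P[...,2]>.012)&(P[...,2]<.06)&(P[...,0]>.45)&(P[...,0]<.66)&(P[...,1]>-.26)&(P[...,1]<.29)&(g.max(-1)<140)
        W27=ray(c,np.c_[u.ravel(),v.ravel()],.027).reshape(h,w,3)
        k,l,st,_=cv2.connectedComponentsWithStats(m.astype(np.uint8))
        for i in range(1,k):
            if st[i,4]<250: continue
            q=P[l==i]; r=cv2.minAreaRect((q[:,:2]*1000).astype(np.float32)); cxy=np.array(r[0])/1000
            yawr=(r[2]+45)%90-45
            # tag: brightest blob near the heel
            d=W27[...,:2]-cxy; mt=(abs(d[...,1])<.022)&(d[...,0]<-.015)&(d[...,0]>-.06)
            gg=cv2.GaussianBlur(g.min(-1).astype(np.float32),(0,0),.8); gg[~mt]=0
            mm=gg>.6*gg.max(); kk,ll,ss,_=cv2.connectedComponentsWithStats((mm).astype(np.uint8)); j=ll.flat[gg.argmax()]
            wts=gg[ll==j]; tag=(W27[ll==j]*wts[:,None]).sum(0)/wts.sum()
            bay=(tag[:2]-[tf[0],0])@np.array([np.cos(a),np.sin(a)])
            print(n,"ctr",cxy.round(4),"yaw",round(yawr,1),"tag",tag[:2].round(4),"n",len(wts),"tag bay-x mm",round(bay*1000,1),"z",np.median(P[ll==j][:,2]).round(3))
        print(n,"tape far",tf)
if __name__=="__main__": peds(); goto([.4443,.1956,.087],2.47)
E
python3 ped.py
```

```text
top ctr [0.5858 0.0058] yaw 0.8 tag [0.5289 0.0036] n 29 tag bay-x mm -6.1 z 0.0
top ctr [ 0.5895 -0.0756] yaw 1.6 tag [ 0.5327 -0.0762] n 30 tag bay-x mm -5.7 z 0.001
top ctr [0.5761 0.2022] yaw 2.1 tag [0.5192 0.2017] n 42 tag bay-x mm -7.3 z 0.0
top tape far (np.float64(0.5352), np.float64(2.48))
scene ctr [0.5772 0.201 ] yaw 2.3 tag [0.5296 0.1993] n 51 tag bay-x mm 2.2 z -0.002
scene ctr [0.5893 0.004 ] yaw 1.7 tag [0.541  0.0029] n 44 tag bay-x mm 5.1 z nan
scene ctr [ 0.5923 -0.0763] yaw 3.1 tag [ 0.5439 -0.0774] n 53 tag bay-x mm 4.6 z 0.001
scene tape far (np.float64(0.536), np.float64(2.39))
t 23.0 tcp [0.4102 0.0201 0.0883] w 0.0157 F [-0.6 -0.1 -3.6] q [-0.24  0.27  2.01  0.    0.86 -0.28]
shift/0.025 tool [0.051 6.953 1.666]
jaw yaw 2.47 toolx [ 3.2e-03 -8.0e-04 -1.0e+00]
turn/0.1 [0.001 0.032 0.009]
```

Call:
{"name": "move_arm", "arguments": {
  "increments": [
    [[0,0.695,0.167],[0,0,0]],
    [[0,0.695,0.167],[0,0,0]],
    [[0,0.695,0.167],[0,0,0]],
    [[0,0.695,0.167],[0,0,0]],
    [[0,0.695,0.167],[0,0,0]],
    [[0,0.695,0.167],[0,0,0]],
    [[0,0.695,0.167],[0,0,0]],
    [[0,0.695,0.167],[0,0,0]],
    [[0,0.695,0.167],[0,0,0]],
    [[0,0.695,0.167],[0,0,0]]
  ]
}}

```text
clock: 24.0
position: [0.4433, 0.1964, 0.0862]
orientation: [0.707, -0.015, 0.707, 0.015]
ft_force: [0.6, -0.1, -4.4]
gripper_width: 0.0156
```

Call:
{"name": "move_arm", "arguments": {
  "increments": [
    [[0,0,0],[-0.758,0,0]],
    [[0,0,0],[-0.758,0,0]],
    [[0,0,0],[-0.758,0,0]],
    [[0,0,0],[-0.758,0,0]],
    [[0,0,0],[-0.758,0,0]],
    [[0,0,0],[-0.758,0,0]],
    [[0,0,0],[-0.758,0,0]],
    [[0,0,0],[-0.758,0,0]],
    [[0,0,0],[-0.758,0,0]],
    [[0,0,0],[-0.758,0,0]]
  ]
}}

```text
clock: 25.0
position: [0.4432, 0.1956, 0.0862]
orientation: [0.65, -0.277, 0.651, 0.277]
ft_force: [0.6, -0.2, -4.0]
gripper_width: 0.0157
```

Call:
{"name": "move_arm", "arguments": {
  "increments": [
    [[0,0,0],[-0.758,0,0]],
    [[0,0,0],[-0.758,0,0]],
    [[0,0,0],[-0.758,0,0]],
    [[0,0,0],[-0.758,0,0]],
    [[0,0,0],[-0.758,0,0]],
    [[0,0,0],[-0.758,0,0]],
    [[0,0,0],[-0.758,0,0]],
    [[0,0,0],[-0.758,0,0]],
    [[0,0,0],[-0.758,0,0]],
    [[0,0,0],[-0.758,0,0]]
  ]
}}

```text
clock: 26.0
position: [0.4433, 0.1956, 0.0862]
orientation: [0.502, -0.498, 0.502, 0.498]
ft_force: [-0.5, -0.5, -5.1]
gripper_width: 0.0156
```

```bash
sed -i 's/mt=(abs/mt=(P[...,2]>.015)\&(P[...,2]<.04)\&(abs/' ped.py; sed -i 's/goto(.*)$/goto([.4888,.3951,.085],89.4)/' ped.py; python3 ped.py
```

```text
top ctr [0.5858 0.0057] yaw 1.3 tag [0.5495 0.0034] n 25 tag bay-x mm 14.4 z 0.027
top ctr [ 0.5896 -0.0759] yaw 0.9 tag [ 0.5532 -0.0776] n 25 tag bay-x mm 14.7 z 0.028
top tape far (np.float64(0.5352), np.float64(2.49))
scene ctr [0.5883 0.0059] yaw 2.7 tag [0.551  0.0026] n 13 tag bay-x mm 15.0 z 0.027
scene ctr [ 0.5921 -0.0766] yaw 3.1 tag [ 0.5552 -0.0776] n 15 tag bay-x mm 15.8 z 0.024
scene tape far (np.float64(0.5361), np.float64(2.39))
t 26.1 tcp [0.4433 0.1957 0.0863] w 0.0157 F [-0.3 -0.9 -3.5] q [ 0.17  0.41  1.8  -0.    0.93 -1.39]
shift/0.025 tool [ 0.05  -1.733  7.997]
jaw yaw 89.37 toolx [-7.e-04 -1.e-04 -1.e+00]
turn/0.1 [-0.006 -0.002 -0.007]
```

Call:
{"name": "move_arm", "arguments": {
  "increments": [
    [[0,-0.173,0.8],[0,0,0]],
    [[0,-0.173,0.8],[0,0,0]],
    [[0,-0.173,0.8],[0,0,0]],
    [[0,-0.173,0.8],[0,0,0]],
    [[0,-0.173,0.8],[0,0,0]],
    [[0,-0.173,0.8],[0,0,0]],
    [[0,-0.173,0.8],[0,0,0]],
    [[0,-0.173,0.8],[0,0,0]],
    [[0,-0.173,0.8],[0,0,0]],
    [[0,-0.173,0.8],[0,0,0]]
  ]
}}

```text
clock: 27.1
position: [0.4889, 0.3959, 0.0861]
orientation: [0.503, -0.496, 0.504, 0.497]
ft_force: [0.5, 0.1, -3.7]
gripper_width: 0.0155
```

Call:
{"name": "move_arm", "arguments": {
  "increments": [
    [[0.4,0,0],[0,0,0]],
    [[0.4,0,0],[0,0,0]],
    [[0.4,0,0],[0,0,0]],
    [[0.4,0,0],[0,0,0]],
    [[0.4,0,0],[0,0,0]],
    [[0.4,0,0],[0,0,0]],
    [[0.3,0,0],[0,0,0]],
    [[0.2,0,0],[0,0,0]],
    [[0.08,0,0],[0,0,0]],
    [[0,0,0],[0,0,0]]
  ]
}}

```text
clock: 28.1
position: [0.4891, 0.3952, 0.0122]
orientation: [0.503, -0.497, 0.503, 0.497]
ft_force: [-0.4, -0.5, -3.5]
gripper_width: 0.0158
```

Call:
{"name": "move_arm", "arguments": {
  "increments": [
    [[0.02,0,0],[0,0,0]],
    [[0,0,0],[0,0,0]],
    [[0,0,0],[0,0,0]],
    [[0,0,0],[0,0,0]],
    [[0,0,0],[0,0,0]],
    [[0,0,0],[0,0,0]],
    [[0,0,0],[0,0,0]],
    [[0,0,0],[0,0,0]],
    [[0,0,0],[0,0,0]],
    [[0,0,0],[0,0,0]]
  ]
}}

```text
clock: 29.1
position: [0.4891, 0.3952, 0.0117]
orientation: [0.503, -0.497, 0.503, 0.497]
ft_force: [-0.1, 0.3, -3.7]
gripper_width: 0.0156
```

Call:
{"name": "move_arm", "arguments": {
  "increments": [
    [[0.02,0,0],[0,0,0]],
    [[0.02,0,0],[0,0,0]],
    [[0,0,0],[0,0,0]],
    [[0,0,0],[0,0,0]],
    [[0,0,0],[0,0,0]],
    [[0,0,0],[0,0,0]],
    [[0,0,0],[0,0,0]],
    [[0,0,0],[0,0,0]],
    [[0,0,0],[0,0,0]],
    [[0,0,0],[0,0,0]]
  ]
}}

```text
clock: 30.1
position: [0.4891, 0.3952, 0.0108]
orientation: [0.503, -0.497, 0.503, 0.497]
ft_force: [0.4, 0.3, -3.7]
gripper_width: 0.0154
```

Call:
{"name": "move_arm", "arguments": {
  "increments": [
    [[0,0,0],[0,0,0]],
    [[0,0,0],[0,0,0]],
    [[0,0,0],[0,0,0]],
    [[0,0,0],[0,0,0]],
    [[0,0,0],[0,0,0]],
    [[0,0,0],[0,0,0]],
    [[0,0,0],[0,0,0]],
    [[0,0,0],[0,0,0]],
    [[0,0,0],[0,0,0]],
    [[0,0,0],[0,0,0]]
  ],
  "claw": 0
}}

```text
clock: 31.1
position: [0.4891, 0.3952, 0.0107]
orientation: [0.503, -0.497, 0.503, 0.497]
ft_force: [-0.1, -0.1, -0.6]
gripper_width: 0.0879
```

Call:
{"name": "move_arm", "arguments": {
  "increments": [
    [[-0.3,0,0],[0,0,0]],
    [[-0.6,0,0],[0,0,0]],
    [[-1,0,0],[0,0,0]],
    [[-1,0,0],[0,0,0]],
    [[-1,0,0],[0,0,0]],
    [[-1,0,0],[0,0,0]],
    [[-1,0,0],[0,0,0]],
    [[-1,0,0],[0,0,0]],
    [[-1,0,0],[0,0,0]],
    [[-1,0,0],[0,0,0]]
  ]
}}

```text
clock: 32.1
position: [0.4889, 0.3951, 0.2359]
orientation: [0.503, -0.497, 0.502, 0.497]
ft_force: [0.2, 0.3, -0.6]
gripper_width: 0.0883
```

Run:
```python
from h import *
for n in("top","scene"):
    c=cam(n);P=c["P"]
    with np.errstate(invalid='ignore'):
        near=(np.hypot(P[...,0]-.586,P[...,1]+.366)<.045)
        for lo,hi in((.158,.175),(.102,.15),(.085,.1)):
            m=near&(P[...,2]>lo)&(P[...,2]<hi); q=P[m]
            if m.sum()>8:
                (cx,cy),r=cv2.minEnclosingCircle((q[:,:2]*1000).astype(np.float32)); print(n,lo,m.sum(),"circ",round(cx,1),round(cy,1),round(r,1),"zmed",np.median(q[:,2]).round(4))
        if n=="scene":
            m=near&(P[...,2]>.105)&(P[...,2]<.148);q=P[m]
            for z0 in(.11,.12,.13,.14):
                k=abs(q[:,2]-z0)<.004; o=q[k]; o=o[np.argsort(o[:,1])]; print(z0,(o[:,:2]*1000).round(0).tolist()[:14])
        if n=="scene": 
            cv2.imwrite("pics/wand.png",cv2.resize(c["color"][190:310,120:240],(600,600),interpolation=cv2.INTER_CUBIC))
goto([.4888,.3951,.24],89.4)
```

```text
top 0.158 137 circ 584.0 -366.6 17.9 zmed 0.1663
top 0.102 32 circ 577.5 -360.1 15.2 zmed 0.1156
top 0.085 132 circ 583.7 -366.0 26.0 zmed 0.0937
scene 0.158 97 circ 588.7 -367.4 18.9 zmed 0.164
scene 0.102 118 circ 590.3 -367.5 14.9 zmed 0.1264
scene 0.085 137 circ 589.5 -366.9 27.3 zmed 0.0934
0.11 [[590.0, -379.0], [587.0, -379.0], [593.0, -377.0], [590.0, -376.0], [595.0, -374.0], [596.0, -372.0], [604.0, -370.0], [601.0, -369.0], [598.0, -366.0], [597.0, -366.0], [597.0, -364.0], [596.0, -363.0], [594.0, -362.0], [597.0, -360.0]]
0.12 [[584.0, -380.0], [592.0, -378.0], [588.0, -377.0], [590.0, -375.0], [594.0, -373.0], [593.0, -373.0], [601.0, -372.0], [601.0, -371.0], [598.0, -370.0], [605.0, -366.0], [599.0, -365.0], [595.0, -364.0], [596.0, -362.0], [594.0, -361.0]]
0.13 [[591.0, -379.0], [585.0, -378.0], [591.0, -377.0], [588.0, -376.0], [593.0, -375.0], [593.0, -374.0], [598.0, -372.0], [595.0, -371.0], [599.0, -370.0], [601.0, -369.0], [603.0, -368.0], [601.0, -367.0], [601.0, -367.0], [599.0, -366.0]]
0.14 [[583.0, -380.0], [586.0, -380.0], [589.0, -378.0], [588.0, -377.0], [592.0, -376.0], [590.0, -375.0], [594.0, -373.0], [591.0, -373.0], [596.0, -371.0], [599.0, -371.0], [601.0, -369.0], [604.0, -369.0], [600.0, -368.0], [601.0, -366.0]]
t 32.2 tcp [0.4899 0.3957 0.2382] w 0.0881 F [ 0.2  0.5 -0.7] q [ 0.49  0.55  1.16  0.    1.43 -1.07]
shift/0.025 tool [-0.074  0.043 -0.025]
jaw yaw 89.34 toolx [ 0.0069  0.0037 -1.    ]
turn/0.1 [-0.011  0.038  0.069]
```

View pics/wand.png

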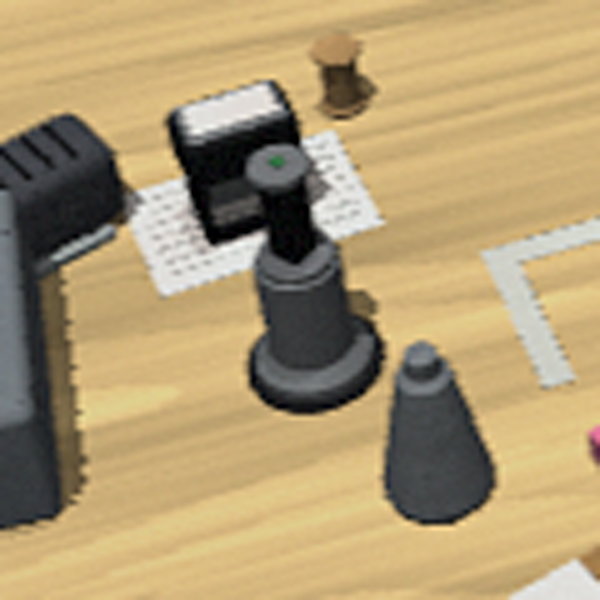

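Run:
```python
from h import *
from scipy.optimize import least_squares
Q=[]
for i in range(6):
    P=cam("scene")["P"]
    with np.errstate(invalid='ignore'): m=(np.hypot(P[...,0]-.589,P[...,1]+.367)<.022)&(P[...,2]>.104)&(P[...,2]<.15)
    Q.append(P[m])
q=np.concatenate(Q)[:,:2]*1000; print(len(q))
def res(p,th):
    a=np.radians(th); d=q-p; x=d@[np.cos(a),np.sin(a)]; y=d@[-np.sin(a),np.cos(a)]
    return np.maximum(abs(x),abs(y))-11
for th in range(0,90,6):
    r=least_squares(res,[588,-367],args=(th,),loss="soft_l1",f_scale=1.5); print(th,round(r.cost,1),r.x.round(1))
```

```text
686
0 1119.1 [ 586.2 -366.1]
6 1038.3 [ 586.2 -366.3]
12 941.5 [ 586.1 -366.3]
18 815.1 [ 586.  -366.2]
24 682.3 [ 585.8 -366.1]
30 563.7 [ 585.7 -366.1]
36 520.7 [ 585.7 -366.1]
42 561.7 [ 585.7 -366.2]
48 653.0 [ 585.8 -366.2]
54 795.6 [ 585.9 -366.3]
60 936.9 [ 586.  -366.3]
66 1048.4 [ 586.3 -366.3]
72 1127.6 [ 586.3 -366.2]
78 1159.7 [ 586.3 -366.1]
84 1161.9 [ 586.2 -366.2]
```

Call:
{"name": "move_arm", "arguments": {
  "increments": [
    [[0,-0.1394,-1],[0,0,0]],
    [[0,-0.1394,-1],[0,0,0]],
    [[0,-0.1394,-1],[0,0,0]],
    [[0,-0.1394,-1],[0,0,0]],
    [[0,-0.1394,-1],[0,0,0]],
    [[0,-0.1394,-1],[0,0,0]],
    [[0,-0.1394,-1],[0,0,0]],
    [[0,-0.1394,-1],[0,0,0]],
    [[0,-0.1394,-1],[0,0,0]],
    [[0,-0.1394,-1],[0,0,0]]
  ]
}}

```text
clock: 33.5
position: [0.5208, 0.1437, 0.2326]
orientation: [0.503, -0.497, 0.503, 0.497]
ft_force: [-0.2, 0.3, -0.1]
gripper_width: 0.0877
```

Call:
{"name": "move_arm", "arguments": {
  "increments": [
    [[0,-0.1394,-1],[0,0,0]],
    [[0,-0.1394,-1],[0,0,0]],
    [[0,-0.1394,-1],[0,0,0]],
    [[0,-0.1394,-1],[0,0,0]],
    [[0,-0.1394,-1],[0,0,0]],
    [[0,-0.1394,-1],[0,0,0]],
    [[0,-0.1394,-1],[0,0,0]],
    [[0,-0.1394,-1],[0,0,0]],
    [[0,-0.1394,-1],[0,0,0]],
    [[0,-0.1394,-1],[0,0,0]]
  ]
}}

```text
clock: 34.5
position: [0.5527, -0.1066, 0.2325]
orientation: [0.503, -0.497, 0.503, 0.497]
ft_force: [0.4, -0.0, 0.5]
gripper_width: 0.0883
```

Call:
{"name": "move_arm", "arguments": {
  "increments": [
    [[0,-0.1394,-1],[0,0,0]],
    [[0,-0.1394,-1],[0,0,0]],
    [[0,-0.1394,-1],[0,0,0]],
    [[0,-0.1394,-1],[0,0,0]],
    [[0,-0.1394,-1],[0,0,0]],
    [[0,-0.1394,-1],[0,0,0]],
    [[0,-0.1394,-1],[0,0,0]],
    [[0,-0.1394,-1],[0,0,0]],
    [[0,-0.1394,-1],[0,0,0]],
    [[0,-0.1394,-1],[0,0,0]]
  ]
}}

```text
clock: 35.5
position: [0.5847, -0.3569, 0.2323]
orientation: [0.503, -0.497, 0.503, 0.498]
ft_force: [0.8, -0.1, -0.5]
gripper_width: 0.0885
```

Call:
{"name": "move_arm", "arguments": {
  "increments": [
    [[0,0,-0.43],[0.948,0,0]],
    [[0,0,0],[0.948,0,0]],
    [[0,0,0],[0.948,0,0]],
    [[0,0,0],[0.948,0,0]],
    [[0,0,0],[0.948,0,0]],
    [[0,0,0],[0.948,0,0]],
    [[0,0,0],[0.948,0,0]],
    [[0,0,0],[0.948,0,0]],
    [[0,0,0],[0.948,0,0]],
    [[0,0,0],[0.948,0,0]]
  ]
}}

```text
clock: 36.5
position: [0.5846, -0.3666, 0.2323]
orientation: [0.674, -0.211, 0.675, 0.212]
ft_force: [-0.6, 0.3, 0.4]
gripper_width: 0.088
```

```bash
sed -i 's/goto(.*)$/goto([.5855,-.3662,.11],35)/' ped.py; python3 ped.py
```

```text
top ctr [0.586  0.0056] yaw 3.5 tag [0.5495 0.0034] n 25 tag bay-x mm 14.4 z 0.027
top ctr [ 0.5896 -0.0758] yaw 1.0 tag [ 0.5533 -0.0776] n 25 tag bay-x mm 14.7 z 0.027
top ctr [0.5761 0.2016] yaw 2.5 tag [0.5407 0.1999] n 23 tag bay-x mm 14.1 z 0.027
top tape far (np.float64(0.5352), np.float64(2.51))
scene ctr [0.5796 0.2002] yaw 1.2 tag [0.5424 0.1986] n 12 tag bay-x mm 14.9 z 0.025
scene ctr [0.5895 0.0051] yaw 2.0 tag [0.551  0.0026] n 13 tag bay-x mm 15.1 z 0.026
scene ctr [ 0.5926 -0.0766] yaw 1.9 tag [ 0.5552 -0.0776] n 15 tag bay-x mm 15.9 z 0.024
scene tape far (np.float64(0.536), np.float64(2.41))
t 36.6 tcp [ 0.5846 -0.3666  0.2324] w 0.0883 F [-0.9  0.1 -0.1] q [-0.73  0.71  0.9  -0.    1.53 -1.34]
shift/0.025 tool [ 4.896 -0.013  0.041]
jaw yaw 34.97 toolx [-1.e-03  9.e-04 -1.e+00]
turn/0.1 [-0.006 -0.003 -0.013]
```

Call:
{"name": "move_arm", "arguments": {
  "increments": [
    [[0.5,0,0.04],[0,0,0]],
    [[0.6,0,0],[0,0,0]],
    [[0.6,0,0],[0,0,0]],
    [[0.6,0,0],[0,0,0]],
    [[0.6,0,0],[0,0,0]],
    [[0.6,0,0],[0,0,0]],
    [[0.6,0,0],[0,0,0]],
    [[0.5,0,0],[0,0,0]],
    [[0.25,0,0],[0,0,0]],
    [[0.07,0,0],[0,0,0]]
  ]
}}

```text
clock: 37.6
position: [0.5854, -0.366, 0.1093]
orientation: [0.674, -0.213, 0.675, 0.213]
ft_force: [-0.4, -0.5, 0.5]
gripper_width: 0.088
```

Call:
{"name": "move_arm", "arguments": {
  "increments": [
    [[0,0,0],[0,0,0]],
    [[0,0,0],[0,0,0]],
    [[0,0,0],[0,0,0]],
    [[0,0,0],[0,0,0]],
    [[0,0,0],[0,0,0]],
    [[0,0,0],[0,0,0]],
    [[0,0,0],[0,0,0]],
    [[0,0,0],[0,0,0]],
    [[0,0,0],[0,0,0]],
    [[0,0,0],[0,0,0]]
  ],
  "claw": 1,
  "force": 40
}}

```text
clock: 38.6
position: [0.5855, -0.3662, 0.1102]
orientation: [0.674, -0.213, 0.674, 0.213]
ft_force: [-0.8, 0.1, 0.2]
gripper_width: 0.0215
```

Call:
{"name": "move_arm", "arguments": {
  "increments": [
    [[-0.2,0,0],[0,0,0]],
    [[-0.4,0,0],[0,0,0]],
    [[-0.45,0,0],[0,0,0]],
    [[-0.45,0,0],[0,0,0]],
    [[-0.45,0,0],[0,0,0]],
    [[-0.45,0,0],[0,0,0]],
    [[-0.45,0,0],[0,0,0]],
    [[-0.45,0,0],[0,0,0]],
    [[-0.45,0,0],[0,0,0]],
    [[-0.45,0,0],[0,0,0]]
  ]
}}

```text
clock: 39.6
position: [0.5855, -0.3662, 0.2162]
orientation: [0.674, -0.213, 0.674, 0.213]
ft_force: [-0.2, -0.5, -1.0]
gripper_width: 0.0217
```

Run:
```python
from h import *
goto([.5413,.1993,.2155],35)
c=cam("scene");cv2.imwrite("pics/w2.png",cv2.resize(c["color"][120:310,120:400],None,fx=2.6,fy=2.6,interpolation=cv2.INTER_CUBIC))
P=c["P"]
with np.errstate(invalid='ignore'):
  for lo in(.115,.13,.15,.17,.19):
    m=(np.hypot(P[...,0]-.587,P[...,1]+.366)<.025)&(P[...,2]>lo)&(P[...,2]<lo+.012);q=P[m]
    if len(q): print(lo,len(q),q.min(0).round(3),q.max(0).round(3))
```

```text
t 39.6 tcp [ 0.5855 -0.3662  0.2162] w 0.0217 F [-0.2 -0.5 -1. ] q [-0.73  0.71  0.93  0.    1.49 -1.34]
shift/0.025 tool [ 0.027 19.539 11.529]
jaw yaw 35.02 toolx [-0.  0. -1.]
turn/0.1 [ 0.003 -0.    -0.   ]
0.115 6 [ 0.587 -0.369  0.115] [ 0.591 -0.363  0.122]
0.13 23 [ 0.584 -0.377  0.131] [ 0.601 -0.354  0.141]
0.15 25 [ 0.59  -0.376  0.15 ] [ 0.602 -0.355  0.161]
0.17 26 [ 0.583 -0.379  0.17 ] [ 0.603 -0.355  0.182]
0.19 78 [ 0.572 -0.388  0.192] [ 0.611 -0.344  0.202]
```

View pics/w2.png

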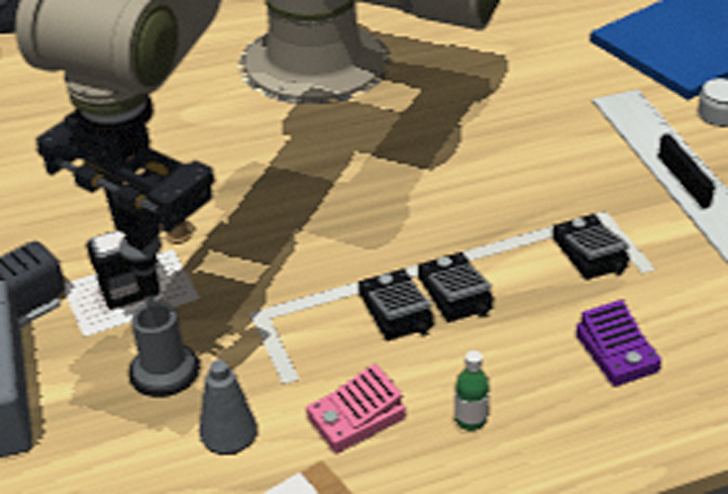

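Call:
{"name": "move_arm", "arguments": {
  "increments": [
    [[0,0.977,0.5765],[0,0,0]],
    [[0,0.977,0.5765],[0,0,0]],
    [[0,0.977,0.5765],[0,0,0]],
    [[0,0.977,0.5765],[0,0,0]],
    [[0,0.977,0.5765],[0,0,0]],
    [[0,0.977,0.5765],[0,0,0]],
    [[0,0.977,0.5765],[0,0,0]],
    [[0,0.977,0.5765],[0,0,0]],
    [[0,0.977,0.5765],[0,0,0]],
    [[0,0.977,0.5765],[0,0,0]]
  ]
}}

```text
clock: 40.65
position: [0.5632, -0.0823, 0.2154]
orientation: [0.674, -0.213, 0.674, 0.213]
ft_force: [0.3, 0.1, -1.4]
gripper_width: 0.0218
```

Call:
{"name": "move_arm", "arguments": {
  "increments": [
    [[0,0.977,0.5765],[0,0,0]],
    [[0,0.977,0.5765],[0,0,0]],
    [[0,0.977,0.5765],[0,0,0]],
    [[0,0.977,0.5765],[0,0,0]],
    [[0,0.977,0.5765],[0,0,0]],
    [[0,0.977,0.5765],[0,0,0]],
    [[0,0.977,0.5765],[0,0,0]],
    [[0,0.977,0.5765],[0,0,0]],
    [[0,0.977,0.5765],[0,0,0]],
    [[0,0.977,0.5765],[0,0,0]]
  ]
}}

```text
clock: 41.65
position: [0.5411, 0.2005, 0.2154]
orientation: [0.674, -0.213, 0.674, 0.213]
ft_force: [0.8, -1.2, -1.4]
gripper_width: 0.0215
```

Call:
{"name": "move_arm", "arguments": {
  "increments": [
    [[0.35,0,0],[0,0,0]],
    [[0.35,0,0],[0,0,0]],
    [[0.35,0,0],[0,0,0]],
    [[0.35,0,0],[0,0,0]],
    [[0.35,0,0],[0,0,0]],
    [[0.35,0,0],[0,0,0]],
    [[0.35,0,0],[0,0,0]],
    [[0.35,0,0],[0,0,0]],
    [[0.2,0,0],[0,0,0]],
    [[0.1,0,0],[0,0,0]]
  ]
}}

```text
clock: 42.65
position: [0.5412, 0.1993, 0.1371]
orientation: [0.674, -0.213, 0.675, 0.213]
ft_force: [-0.4, 0.2, -0.5]
gripper_width: 0.0217
```

Run:
```python
from h import *
goto([.5413,.1993,.123],35)
c=cam("scene");cv2.imwrite("pics/w3.png",cv2.resize(c["color"][110:230,290:410],(560,560),interpolation=cv2.INTER_CUBIC))
```

```text
t 42.65 tcp [0.5412 0.1993 0.1371] w 0.0217 F [-0.4  0.2 -0.5] q [ 0.15  0.52  1.47  0.    1.15 -0.46]
shift/0.025 tool [ 0.565 -0.002  0.004]
jaw yaw 35.01 toolx [-6.e-04 -1.e-04 -1.e+00]
turn/0.1 [ 0.003 -0.006 -0.003]
```

View pics/w3.png

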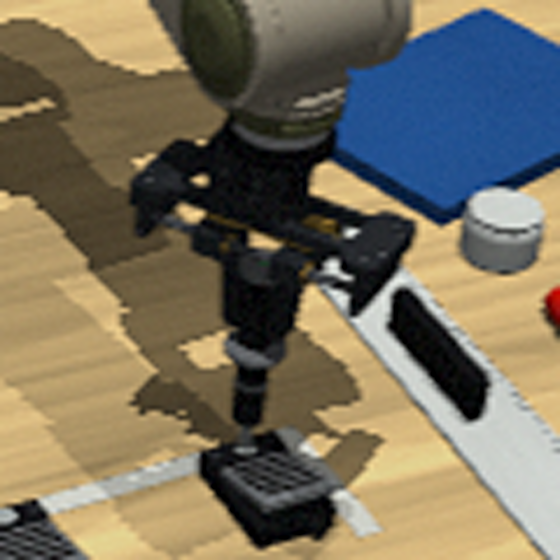

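The wand stands upright with its nose about 10 mm above pedal 1's tag, at (245,435) in the crop. Now pressing.

Call:
{"name": "move_arm", "arguments": {
  "increments": [
    [[0.15,0,0],[0,0,0]],
    [[0.15,0,0],[0,0,0]],
    [[0.1,0,0],[0,0,0]],
    [[0.1,0,0],[0,0,0]],
    [[0.06,0,0],[0,0,0]],
    [[0,0,0],[0,0,0]],
    [[0,0,0],[0,0,0]],
    [[0,0,0],[0,0,0]],
    [[0,0,0],[0,0,0]],
    [[0,0,0],[0,0,0]]
  ]
}}

```text
clock: 43.7
position: [0.5414, 0.1993, 0.1238]
orientation: [0.674, -0.213, 0.674, 0.213]
ft_force: [-0.5, -0.0, 0.9]
gripper_width: 0.0221
```

Call:
{"name": "move_arm", "arguments": {
  "increments": [
    [[0,0,0],[0,0,0]],
    [[0,0,0],[0,0,0]],
    [[0,0,0],[0,0,0]],
    [[0,0,0],[0,0,0]],
    [[0,0,0],[0,0,0]],
    [[0,0,0],[0,0,0]],
    [[0,0,0],[0,0,0]],
    [[0,0,0],[0,0,0]],
    [[0,0,0],[0,0,0]],
    [[0,0,0],[0,0,0]]
  ]
}}

```text
clock: 44.7
position: [0.5413, 0.1993, 0.1237]
orientation: [0.674, -0.213, 0.674, 0.213]
ft_force: [-1.3, -0.6, 1.9]
gripper_width: 0.0217
```

```bash
python3 -c "
from h import *
goto([.5413,.1993,.175],35)"
```

```text
t 44.7 tcp [0.5413 0.1993 0.1237] w 0.0217 F [-1.3 -0.6  1.9] q [ 0.15  0.53  1.48  0.    1.12 -0.46]
shift/0.025 tool [-2.05e+00  0.00e+00 -2.00e-03]
jaw yaw 35.01 toolx [ 1.e-04  1.e-04 -1.e+00]
turn/0.1 [ 0.002  0.001 -0.   ]
```

Call:
{"name": "move_arm", "arguments": {
  "increments": [
    [[-0.05,0,0],[0,0,0]],
    [[-0.1,0,0],[0,0,0]],
    [[-0.2,0,0],[0,0,0]],
    [[-0.25,0,0],[0,0,0]],
    [[-0.25,0,0],[0,0,0]],
    [[-0.25,0,0],[0,0,0]],
    [[-0.25,0,0],[0,0,0]],
    [[-0.25,0,0],[0,0,0]],
    [[-0.25,0,0],[0,0,0]],
    [[-0.2,0,0],[0,0,0]]
  ]
}}

```text
clock: 45.7
position: [0.5414, 0.1993, 0.1756]
orientation: [0.674, -0.213, 0.674, 0.213]
ft_force: [0.2, 0.1, -1.8]
gripper_width: 0.0218
```

Call:
{"name": "move_arm", "arguments": {
  "increments": [
    [[0,-0.663,-0.422],[0,0,0]],
    [[0,-0.663,-0.422],[0,0,0]],
    [[0,-0.663,-0.422],[0,0,0]],
    [[0,-0.663,-0.422],[0,0,0]],
    [[0,-0.663,-0.422],[0,0,0]],
    [[0,-0.663,-0.422],[0,0,0]],
    [[0,-0.663,-0.422],[0,0,0]],
    [[0,-0.663,-0.422],[0,0,0]],
    [[0,-0.663,-0.422],[0,0,0]],
    [[0,-0.663,-0.422],[0,0,0]]
  ]
}}

```text
clock: 46.7
position: [0.55, 0.0022, 0.1752]
orientation: [0.674, -0.213, 0.674, 0.213]
ft_force: [0.3, 0.2, -0.8]
gripper_width: 0.0218
```

```bash
sed -i 's/goto(.*)$/goto([.550,.003,.1237],35)/' ped.py; python3 ped.py; python3 -c "
from h import *
P=cam('scene')['P']
c=cam('scene');cv2.imwrite('pics/w4.png',cv2.resize(c['color'][120:240,220:420],None,fx=3.5,fy=3.5,interpolation=cv2.INTER_CUBIC))"
```

```text
top ctr [0.576 0.202] yaw 2.3 tag [0.5407 0.1999] n 23 tag bay-x mm 13.6 z 0.026
top tape far (np.float64(0.5357), np.float64(2.31))
scene ctr [0.5803 0.1992] yaw 1.8 tag [0.5424 0.1986] n 12 tag bay-x mm 15.2 z 0.025
scene ctr [0.5883 0.0048] yaw 3.2 tag [0.5522 0.0022] n 12 tag bay-x mm 16.6 z 0.024
scene ctr [ 0.5934 -0.0763] yaw 2.8 tag [ 0.555  -0.0779] n 14 tag bay-x mm 15.9 z 0.025
scene tape far (np.float64(0.5357), np.float64(2.49))
t 46.8 tcp [0.5501 0.0012 0.1751] w 0.0217 F [-0.5 -0.2 -0.8] q [-0.21  0.42  1.51 -0.    1.21 -0.82]
shift/0.025 tool [2.056 0.062 0.036]
jaw yaw 34.88 toolx [ 1.e-04 -4.e-04 -1.e+00]
turn/0.1 [-0.021 -0.002  0.004]
```

View pics/w4.png

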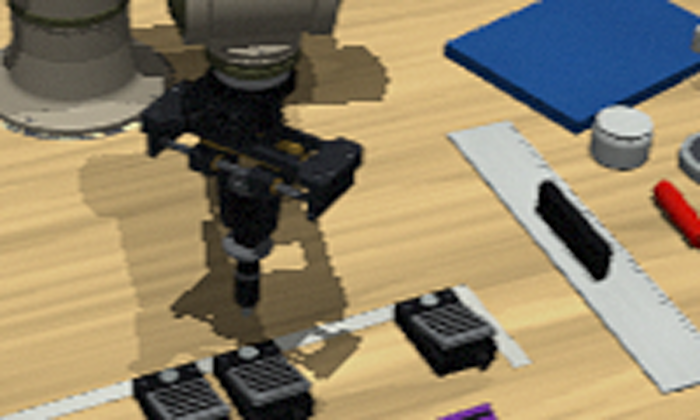

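Nothing has shifted, and the wand is above pedal 3's tag at (250,350). Pressing it now.

Call:
{"name": "move_arm", "arguments": {
  "increments": [
    [[0.3,0.06,0.04],[0,0,0]],
    [[0.3,0,0],[0,0,0]],
    [[0.3,0,0],[0,0,0]],
    [[0.3,0,0],[0,0,0]],
    [[0.25,0,0],[0,0,0]],
    [[0.2,0,0],[0,0,0]],
    [[0.15,0,0],[0,0,0]],
    [[0.12,0,0],[0,0,0]],
    [[0.1,0,0],[0,0,0]],
    [[0.05,0,0],[0,0,0]]
  ]
}}

```text
clock: 47.9
position: [0.5501, 0.0048, 0.1233]
orientation: [0.674, -0.213, 0.674, 0.213]
ft_force: [-1.6, -0.2, 1.5]
gripper_width: 0.0217
```

Call:
{"name": "move_arm", "arguments": {
  "increments": [
    [[0,0,0],[0,0,0]],
    [[0,0,0],[0,0,0]],
    [[0,0,0],[0,0,0]],
    [[0,0,0],[0,0,0]],
    [[0,0,0],[0,0,0]],
    [[0,0,0],[0,0,0]],
    [[0,0,0],[0,0,0]],
    [[0,0,0],[0,0,0]],
    [[0,0,0],[0,0,0]],
    [[0,0,0],[0,0,0]]
  ]
}}

```text
clock: 48.9
position: [0.55, 0.0048, 0.1232]
orientation: [0.674, -0.213, 0.674, 0.213]
ft_force: [-0.9, -0.3, 2.0]
gripper_width: 0.0219
```

Call:
{"name": "move_arm", "arguments": {
  "increments": [
    [[0,0,0],[0,0,0]],
    [[0,0,0],[0,0,0]],
    [[0,0,0],[0,0,0]],
    [[-0.05,0,0],[0,0,0]],
    [[-0.1,0,0],[0,0,0]],
    [[-0.3,0,0],[0,0,0]],
    [[-0.4,0,0],[0,0,0]],
    [[-0.4,0,0],[0,0,0]],
    [[-0.4,0,0],[0,0,0]],
    [[-0.4,0,0],[0,0,0]]
  ]
}}

```text
clock: 49.9
position: [0.55, 0.0048, 0.1756]
orientation: [0.674, -0.213, 0.674, 0.213]
ft_force: [0.1, 0.4, -1.8]
gripper_width: 0.0218
```

```bash
sed -i 's/goto(.*)$/goto([.5542,-.0777,.1237],35)/' ped.py; python3 ped.py
```

```text
top ctr [ 0.5897 -0.079 ] yaw 3.0 tag [ 0.5708 -0.0942] n 15 tag bay-x mm 31.1 z 0.024
top ctr [0.5761 0.2016] yaw 2.2 tag [0.5407 0.1999] n 23 tag bay-x mm 13.6 z 0.027
top tape far (np.float64(0.5356), np.float64(2.36))
scene ctr [0.5812 0.2005] yaw 0.6 tag [0.5424 0.1986] n 12 tag bay-x mm 15.4 z 0.026
scene ctr [0.5889 0.0048] yaw 0.7 tag [0.5512 0.0026] n 13 tag bay-x mm 15.7 z 0.026
scene ctr [ 0.5908 -0.0756] yaw 2.5 tag [ 0.5548 -0.0774] n 14 tag bay-x mm 16.0 z 0.025
scene tape far (np.float64(0.5355), np.float64(2.56))
t 50.0 tcp [0.5506 0.0047 0.1761] w 0.0218 F [ 0.6  0.5 -2.5] q [-0.2   0.42  1.51  0.    1.2  -0.82]
shift/0.025 tool [ 2.099 -2.78  -1.777]
jaw yaw 35.02 toolx [ 2.7e-03 -5.0e-04 -1.0e+00]
turn/0.1 [0.003 0.019 0.02 ]
```

Call:
{"name": "move_arm", "arguments": {
  "increments": [
    [[0,-0.35,-0.22],[0,0,0]],
    [[0,-0.35,-0.22],[0,0,0]],
    [[0,-0.35,-0.22],[0,0,0]],
    [[0,-0.35,-0.22],[0,0,0]],
    [[0,-0.35,-0.22],[0,0,0]],
    [[0,-0.35,-0.22],[0,0,0]],
    [[0,-0.35,-0.22],[0,0,0]],
    [[0,-0.35,-0.22],[0,0,0]],
    [[0,0,0],[0,0,0]],
    [[0,0,0],[0,0,0]]
  ]
}}

```text
clock: 51.0
position: [0.5541, -0.0778, 0.1744]
orientation: [0.674, -0.213, 0.674, 0.213]
ft_force: [-0.2, -0.1, -1.2]
gripper_width: 0.0218
```

Call:
{"name": "move_arm", "arguments": {
  "increments": [
    [[0.3,0,0],[0,0,0]],
    [[0.3,0,0],[0,0,0]],
    [[0.3,0,0],[0,0,0]],
    [[0.3,0,0],[0,0,0]],
    [[0.25,0,0],[0,0,0]],
    [[0.2,0,0],[0,0,0]],
    [[0.15,0,0],[0,0,0]],
    [[0.12,0,0],[0,0,0]],
    [[0.1,0,0],[0,0,0]],
    [[0.06,0,0],[0,0,0]]
  ]
}}

```text
clock: 52.0
position: [0.5542, -0.0778, 0.1226]
orientation: [0.674, -0.213, 0.674, 0.213]
ft_force: [-1.4, -0.0, 2.2]
gripper_width: 0.0216
```

Call:
{"name": "move_arm", "arguments": {
  "increments": [
    [[0,0,0],[0,0,0]],
    [[0,0,0],[0,0,0]],
    [[0,0,0],[0,0,0]],
    [[0,0,0],[0,0,0]],
    [[0,0,0],[0,0,0]],
    [[0,0,0],[0,0,0]],
    [[0,0,0],[0,0,0]],
    [[0,0,0],[0,0,0]],
    [[0,0,0],[0,0,0]],
    [[0,0,0],[0,0,0]]
  ]
}}

```text
clock: 53.0
position: [0.5541, -0.0778, 0.1225]
orientation: [0.674, -0.213, 0.674, 0.213]
ft_force: [0.2, 1.1, 1.5]
gripper_width: 0.0219
```

Call:
{"name": "move_arm", "arguments": {
  "increments": [
    [[0,0,0],[0,0,0]],
    [[0,0,0],[0,0,0]],
    [[0,0,0],[0,0,0]],
    [[-0.05,0,0],[0,0,0]],
    [[-0.1,0,0],[0,0,0]],
    [[-0.3,0,0],[0,0,0]],
    [[-0.5,0,0],[0,0,0]],
    [[-0.8,0,0],[0,0,0]],
    [[-1,0,0],[0,0,0]],
    [[-1,0,0],[0,0,0]]
  ]
}}

```text
clock: 54.0
position: [0.554, -0.0777, 0.218]
orientation: [0.674, -0.213, 0.674, 0.213]
ft_force: [0.3, 0.1, -1.0]
gripper_width: 0.0216
```

```bash
sed -i 's/goto(.*)$/goto([.5855,-.3662,.2162],35)/' ped.py; python3 ped.py; python3 -c "
from h import *
a=cam('top')['color'][150:330,120:440]
b=cam('scene')['color'][130:310,120:440]
cv2.imwrite('pics/w5.png',cv2.resize(cv2.vconcat([a,b]),None,fx=1.66,fy=1.66,interpolation=cv2.INTER_CUBIC))"
```

```text
top ctr [0.5856 0.0151] yaw 0.1 tag [0.5472 0.0071] n 26 tag bay-x mm 12.7 z 0.024
top ctr [0.5759 0.2014] yaw 3.4 tag [0.5408 0.1997] n 22 tag bay-x mm 14.6 z 0.026
top tape far (np.float64(0.5348), np.float64(2.3))
scene ctr [0.5815 0.2014] yaw 2.1 tag [0.5424 0.1986] n 12 tag bay-x mm 14.8 z 0.025
scene ctr [0.5877 0.0059] yaw 1.6 tag [0.5509 0.0017] n 12 tag bay-x mm 14.9 z 0.025
scene ctr [ 0.5924 -0.0749] yaw 1.8 tag [ 0.555  -0.0781] n 16 tag bay-x mm 15.6 z 0.025
scene tape far (np.float64(0.5361), np.float64(2.42))
t 54.1 tcp [ 0.5553 -0.0781  0.2201] w 0.0218 F [ 0.7 -0.9 -1.9] q [-0.35  0.4   1.42  0.    1.31 -0.96]
shift/0.025 tool [  0.188 -10.13   -5.624]
jaw yaw 35.02 toolx [ 0.0063 -0.0022 -1.    ]
turn/0.1 [0.003 0.039 0.054]
```

View pics/w5.png

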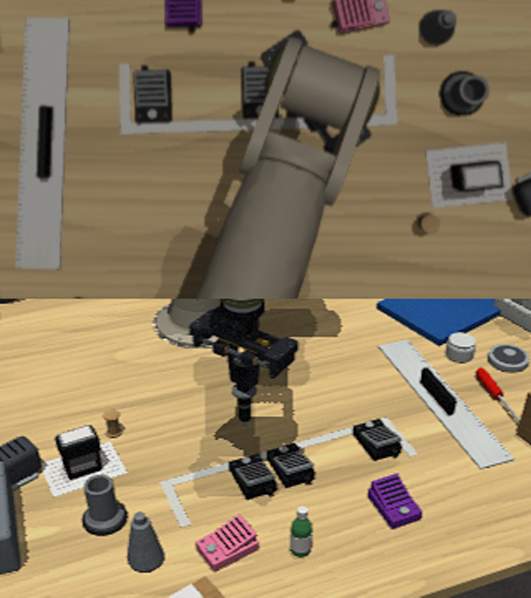

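Call:
{"name": "move_arm", "arguments": {
  "increments": [
    [[0,-0.509,-0.2794],[0,0,0]],
    [[0,-0.509,-0.2794],[0,0,0]],
    [[0,-0.509,-0.2794],[0,0,0]],
    [[0,-0.509,-0.2794],[0,0,0]],
    [[0,-0.509,-0.2794],[0,0,0]],
    [[0,-0.509,-0.2794],[0,0,0]],
    [[0,-0.509,-0.2794],[0,0,0]],
    [[0,-0.509,-0.2794],[0,0,0]],
    [[0,-0.509,-0.2794],[0,0,0]],
    [[0,-0.509,-0.2794],[0,0,0]]
  ]
}}

```text
clock: 55.2
position: [0.57, -0.2233, 0.2162]
orientation: [0.674, -0.213, 0.674, 0.213]
ft_force: [-0.4, 0.3, -1.5]
gripper_width: 0.0214
```

Call:
{"name": "move_arm", "arguments": {
  "increments": [
    [[0,-0.509,-0.2794],[0,0,0]],
    [[0,-0.509,-0.2794],[0,0,0]],
    [[0,-0.509,-0.2794],[0,0,0]],
    [[0,-0.509,-0.2794],[0,0,0]],
    [[0,-0.509,-0.2794],[0,0,0]],
    [[0,-0.509,-0.2794],[0,0,0]],
    [[0,-0.509,-0.2794],[0,0,0]],
    [[0,-0.509,-0.2794],[0,0,0]],
    [[0,-0.509,-0.2794],[0,0,0]],
    [[0,-0.509,-0.2794],[0,0,0]]
  ]
}}

```text
clock: 56.2
position: [0.5857, -0.3675, 0.2161]
orientation: [0.674, -0.213, 0.674, 0.213]
ft_force: [-0.0, -0.5, -1.4]
gripper_width: 0.0218
```

Call:
{"name": "move_arm", "arguments": {
  "increments": [
    [[0,0,0],[0,0,0]],
    [[0,0,0],[0,0,0]],
    [[0,0,0],[0,0,0]],
    [[0,0,0],[0,0,0]],
    [[0,0,0],[0,0,0]],
    [[0,0,0],[0,0,0]],
    [[0,0,0],[0,0,0]],
    [[0,0,0],[0,0,0]],
    [[0,0,0],[0,0,0]],
    [[0,0,0],[0,0,0]]
  ]
}}

```text
clock: 57.2
position: [0.5857, -0.3664, 0.2162]
orientation: [0.674, -0.213, 0.674, 0.213]
ft_force: [-0.3, 0.4, -0.8]
gripper_width: 0.0217
```

```bash
python3 -c "
from h import *
goto([.5855,-.3662,.1102],35)
c=cam('scene');cv2.imwrite('pics/w6.png',cv2.resize(c['color'][170:290,120:240],(500,500),interpolation=cv2.INTER_CUBIC))"
```

```text
t 57.2 tcp [ 0.5857 -0.3664  0.2162] w 0.0217 F [-0.3  0.4 -0.8] q [-0.73  0.71  0.93  0.    1.5  -1.34]
shift/0.025 tool [ 4.239e+00  1.000e-02 -4.000e-03]
jaw yaw 35.01 toolx [-0.e+00  1.e-04 -1.e+00]
turn/0.1 [ 0.002  0.    -0.001]
```

View pics/w6.png

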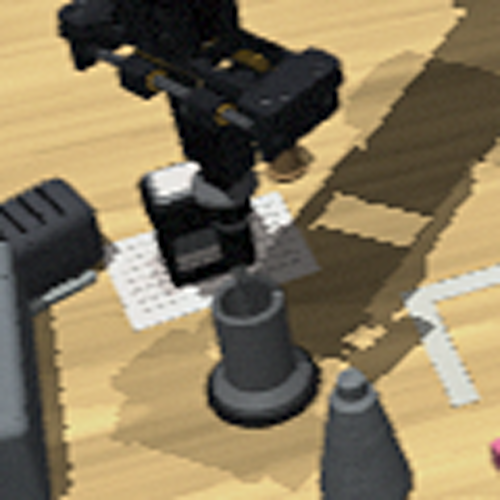

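The wand is centred over the holster mouth at (245,295). Lowering it home.

Call:
{"name": "move_arm", "arguments": {
  "increments": [
    [[0.3,0,0],[0,0,0]],
    [[0.3,0,0],[0,0,0]],
    [[0.3,0,0],[0,0,0]],
    [[0.3,0,0],[0,0,0]],
    [[0.3,0,0],[0,0,0]],
    [[0.3,0,0],[0,0,0]],
    [[0.3,0,0],[0,0,0]],
    [[0.3,0,0],[0,0,0]],
    [[0.3,0,0],[0,0,0]],
    [[0.3,0,0],[0,0,0]]
  ]
}}

```text
clock: 58.25
position: [0.5857, -0.3664, 0.1406]
orientation: [0.674, -0.213, 0.674, 0.213]
ft_force: [0.5, -0.1, -1.3]
gripper_width: 0.0219
```

Call:
{"name": "move_arm", "arguments": {
  "increments": [
    [[0.3,0,0],[0,0,0]],
    [[0.3,0,0],[0,0,0]],
    [[0.3,0,0],[0,0,0]],
    [[0.2,0,0],[0,0,0]],
    [[0.07,0,0],[0,0,0]],
    [[0.02,0,0],[0,0,0]],
    [[0,0,0],[0,0,0]],
    [[0,0,0],[0,0,0]],
    [[0,0,0],[0,0,0]],
    [[0,0,0],[0,0,0]]
  ]
}}

```text
clock: 59.25
position: [0.5858, -0.3664, 0.1116]
orientation: [0.674, -0.213, 0.674, 0.213]
ft_force: [0.1, -0.1, -1.3]
gripper_width: 0.022
```

Call:
{"name": "move_arm", "arguments": {
  "increments": [
    [[0.03,0,0],[0,0,0]],
    [[0.02,0,0],[0,0,0]],
    [[0.02,0,0],[0,0,0]],
    [[0,0,0],[0,0,0]],
    [[0,0,0],[0,0,0]],
    [[0,0,0],[0,0,0]],
    [[0,0,0],[0,0,0]],
    [[0,0,0],[0,0,0]],
    [[0,0,0],[0,0,0]],
    [[0,0,0],[0,0,0]]
  ]
}}

```text
clock: 60.25
position: [0.5858, -0.3664, 0.1102]
orientation: [0.674, -0.213, 0.674, 0.213]
ft_force: [-2.0, 1.9, 4.7]
gripper_width: 0.0219
```

Call:
{"name": "move_arm", "arguments": {
  "increments": [
    [[0,0,0],[0,0,0]],
    [[0,0,0],[0,0,0]],
    [[0,0,0],[0,0,0]],
    [[0,0,0],[0,0,0]],
    [[0,0,0],[0,0,0]],
    [[0,0,0],[0,0,0]],
    [[0,0,0],[0,0,0]],
    [[0,0,0],[0,0,0]],
    [[0,0,0],[0,0,0]],
    [[0,0,0],[0,0,0]]
  ],
  "claw": 0
}}

```text
clock: 61.25
position: [0.5857, -0.3664, 0.1097]
orientation: [0.674, -0.213, 0.674, 0.213]
ft_force: [-0.5, 0.0, 0.3]
gripper_width: 0.0879
```

Call:
{"name": "move_arm", "arguments": {
  "increments": [
    [[-0.2,0,0],[0,0,0]],
    [[-0.4,0,0],[0,0,0]],
    [[-0.6,0,0],[0,0,0]],
    [[-0.7,0,0],[0,0,0]],
    [[-0.7,0,0],[0,0,0]],
    [[-0.7,0,0],[0,0,0]],
    [[-0.7,0,0],[0,0,0]],
    [[-0.5,0,0],[0,0,0]],
    [[-0.5,0,0],[0,0,0]],
    [[0,0,0],[0,0,0]]
  ]
}}

```text
clock: 62.25
position: [0.5861, -0.3667, 0.237]
orientation: [0.675, -0.214, 0.674, 0.212]
ft_force: [-0.2, 0.4, 0.4]
gripper_width: 0.0883
```

```bash
cat > ck.py <<'E'
from h import *
for n in("top","scene"):
    P=cam(n)["P"]
    with np.errstate(invalid='ignore'):
        for nm,x,y,z in(("cap",.586,-.366,(.155,.18)),("stamp",.4357,-.379,(.07,.1))):
            m=(abs(P[...,0]-x)<.05)&(abs(P[...,1]-y)<.05)&(P[...,2]>z[0])&(P[...,2]<z[1]); q=P[m]
            if m.sum()>5: print(n,nm,m.sum(),cv2.minAreaRect((q[:,:2]*1000).astype(np.float32)),"z",np.median(q[:,2]).round(4))
E
python3 ck.py; python3 -c "
from h import *
goto([.4358,-.379,.2356],5)"
```

```text
scene cap 105 ((588.0042724609375, -365.68170166015625), (33.270652770996094, 35.22859573364258), 73.33405303955078) z 0.164
scene stamp 309 ((439.19683837890625, -378.27069091796875), (51.727882385253906, 75.9810791015625), 6.711534023284912) z 0.0852
t 62.35 tcp [ 0.5856 -0.3663  0.2344] w 0.0883 F [ 0.8 -1.  -0.7] q [-0.73  0.71  0.9  -0.    1.54 -1.34]
shift/0.025 tool [-0.046  3.023 -5.2  ]
jaw yaw 35.01 toolx [-4.e-04  3.e-04 -1.e+00]
turn/0.1 [ 5.238e+00 -3.000e-03 -4.000e-03]
```

Call:
{"name": "move_arm", "arguments": {
  "increments": [
    [[0,0.302,-0.52],[0,0,0]],
    [[0,0.302,-0.52],[0,0,0]],
    [[0,0.302,-0.52],[0,0,0]],
    [[0,0.302,-0.52],[0,0,0]],
    [[0,0.302,-0.52],[0,0,0]],
    [[0,0.302,-0.52],[0,0,0]],
    [[0,0.302,-0.52],[0,0,0]],
    [[0,0.302,-0.52],[0,0,0]],
    [[0,0.302,-0.52],[0,0,0]],
    [[0,0.302,-0.52],[0,0,0]]
  ],
  "claw": 1
}}

```text
clock: 63.35
position: [0.4351, -0.3788, 0.2338]
orientation: [0.674, -0.212, 0.675, 0.213]
ft_force: [0.2, 0.2, -0.0]
gripper_width: 0.0106
```

Call:
{"name": "move_arm", "arguments": {
  "increments": [
    [[0,0,0],[-1,0,0]],
    [[0,0,0],[-1,0,0]],
    [[0,0,0],[-1,0,0]],
    [[0,0,0],[-1,0,0]],
    [[0,0,0],[-1,0,0]],
    [[0,0,0],[-1,0,0]],
    [[0,0,0],[-1,0,0]],
    [[0,0,0],[-1,0,0]],
    [[0,0,0],[-1,0,0]],
    [[0,0,0],[-1,0,0]]
  ]
}}

```text
clock: 64.35
position: [0.4357, -0.3789, 0.2338]
orientation: [0.489, -0.51, 0.489, 0.512]
ft_force: [-0.8, -0.5, 0.1]
gripper_width: 0.0006
```

Call:
{"name": "move_arm", "arguments": {
  "increments": [
    [[0.7,0,0],[0,0,0]],
    [[0.7,0,0],[0,0,0]],
    [[0.7,0,0],[0,0,0]],
    [[0.7,0,0],[0,0,0]],
    [[0.7,0,0],[0,0,0]],
    [[0.7,0,0],[0,0,0]],
    [[0.6,0,0],[0,0,0]],
    [[0.4,0,0],[0,0,0]],
    [[0,0,0],[0,0,0]],
    [[0,0,0],[0,0,0]]
  ]
}}

```text
clock: 65.35
position: [0.436, -0.3792, 0.105]
orientation: [-0.49, 0.51, -0.49, -0.51]
ft_force: [0.1, -0.2, -0.7]
gripper_width: 0.0001
```

```bash
python3 -c "
from h import *
goto([.4356,-.379,.0725],92)
c=cam('scene');cv2.imwrite('pics/st.png',cv2.resize(c['color'][170:290,100:220],(500,500),interpolation=cv2.INTER_CUBIC))"
```

```text
t 65.35 tcp [ 0.436  -0.3792  0.105 ] w 0.0001 F [ 0.1 -0.2 -0.7] q [-0.92  0.56  1.5  -0.    1.08 -2.53]
shift/0.025 tool [1.298 0.015 0.008]
jaw yaw 92.31 toolx [ 0.e+00 -1.e-04 -1.e+00]
turn/0.1 [ 0.054 -0.001  0.   ]
```

View pics/st.png

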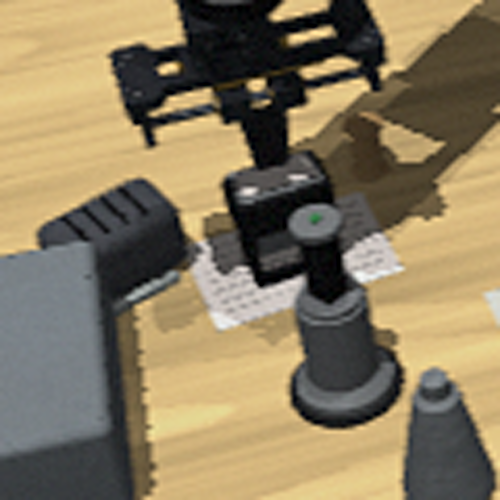

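The wand stands home, and the fingertips are over the middle of the stamp head at (275,180). Pressing.

Call:
{"name": "move_arm", "arguments": {
  "increments": [
    [[0.3,0,0],[0,0,0]],
    [[0.2,0,0],[0,0,0]],
    [[0.15,0,0],[0,0,0]],
    [[0.15,0,0],[0,0,0]],
    [[0.12,0,0],[0,0,0]],
    [[0.1,0,0],[0,0,0]],
    [[0.1,0,0],[0,0,0]],
    [[0.1,0,0],[0,0,0]],
    [[0.06,0,0],[0,0,0]],
    [[0,0,0],[0,0,0]]
  ]
}}

```text
clock: 66.4
position: [0.4359, -0.3791, 0.0731]
orientation: [0.49, -0.51, 0.49, 0.51]
ft_force: [-2.8, 3.0, 6.8]
gripper_width: 0.0002
```

Call:
{"name": "move_arm", "arguments": {
  "increments": [
    [[0.02,0,0],[0,0,0]],
    [[0.02,0,0],[0,0,0]],
    [[0,0,0],[0,0,0]],
    [[0,0,0],[0,0,0]],
    [[0,0,0],[0,0,0]],
    [[0,0,0],[0,0,0]],
    [[0,0,0],[0,0,0]],
    [[0,0,0],[0,0,0]],
    [[0,0,0],[0,0,0]],
    [[0,0,0],[0,0,0]]
  ]
}}

```text
clock: 67.4
position: [0.436, -0.3791, 0.0729]
orientation: [-0.49, 0.51, -0.49, -0.51]
ft_force: [-3.6, 5.1, 13.7]
gripper_width: 0.0004
```

13.7 N with no further travel means the head is on its stop. Letting it back up and retreating.

Call:
{"name": "move_arm", "arguments": {
  "increments": [
    [[-0.1,0,0],[0,0,0]],
    [[-0.2,0,0],[0,0,0]],
    [[-0.3,0,0],[0,0,0]],
    [[-0.5,0,0],[0,0,0]],
    [[-0.7,0,0],[0,0,0]],
    [[-1,0,0],[0,0,0]],
    [[-1,0,0],[0,0,0]],
    [[-1,0,0],[0,0,0]],
    [[-1,0,0],[0,0,0]],
    [[-1,0,0],[0,0,0]]
  ]
}}

```text
clock: 68.4
position: [0.4359, -0.3791, 0.2433]
orientation: [-0.49, 0.51, -0.49, -0.51]
ft_force: [-0.2, -0.1, -1.5]
gripper_width: -0.0
```

Call:
{"name": "move_arm", "arguments": {
  "increments": [
    [[0,0.6,0],[0,0,0]],
    [[0,0.6,0],[0,0,0]],
    [[0,0.6,0],[0,0,0]],
    [[0,0.6,0],[0,0,0]],
    [[0,0.6,0],[0,0,0]],
    [[0,0.6,0],[0,0,0]],
    [[0,0,0],[0,0,0]],
    [[0,0,0],[0,0,0]],
    [[0,0,0],[0,0,0]],
    [[0,0,0],[0,0,0]]
  ]
}}

```text
clock: 69.4
position: [0.3464, -0.3827, 0.2417]
orientation: [0.49, -0.51, 0.49, 0.51]
ft_force: [0.1, -0.1, -0.2]
gripper_width: 0.0005
```

```bash
python3 ped.py; python3 ck.py; python3 -c "
from h import *
a=cam('top')['color'][90:320,90:470]
b=cam('scene')['color'][130:340,90:470]
cv2.imwrite('pics/end.png',cv2.resize(cv2.vconcat([a,b]),None,fx=1.35,fy=1.35,interpolation=cv2.INTER_CUBIC))"
```

```text
top ctr [0.5858 0.0056] yaw 3.5 tag [0.5495 0.0034] n 25 tag bay-x mm 14.4 z 0.026
top ctr [ 0.5898 -0.0753] yaw 2.3 tag [ 0.5533 -0.0776] n 25 tag bay-x mm 14.7 z 0.027
top ctr [0.5763 0.202 ] yaw 1.4 tag [0.5407 0.1999] n 23 tag bay-x mm 14.0 z 0.028
top tape far (np.float64(0.5352), np.float64(2.5))
scene ctr [0.5808 0.201 ] yaw 4.1 tag [0.5424 0.1986] n 12 tag bay-x mm 14.8 z 0.024
scene ctr [0.5894 0.0047] yaw 2.8 tag [0.551  0.0026] n 13 tag bay-x mm 15.0 z 0.026
scene ctr [ 0.5927 -0.0768] yaw 2.0 tag [ 0.5552 -0.0776] n 15 tag bay-x mm 15.8 z 0.024
scene tape far (np.float64(0.5361), np.float64(2.38))
t 69.5 tcp [ 0.3463 -0.3827  0.2416] w -0.0001 F [ 0.6 -0.5  0.3] q [-1.06  0.29  1.52  0.    1.33 -2.67]
shift/0.025 tool [ 1.017 -9.586  0.268]
jaw yaw 92.33 toolx [-0.e+00  2.e-04 -1.e+00]
turn/0.1 [ 1.0007e+01  1.0000e-03 -1.0000e-03]
top cap 137 ((585.3276977539062, -366.02734375), (33.05086135864258, 32.68610382080078), 0.4790899157524109) z 0.1656
top stamp 453 ((434.0078125, -379.380615234375), (48.06254577636719, 77.02996826171875), 6.747391700744629) z 0.0877
scene cap 104 ((589.1096801757812, -366.6228332519531), (38.56126403808594, 34.143409729003906), 12.856698989868164) z 0.1645
scene stamp 307 ((439.8998718261719, -378.1955871582031), (50.889854431152344, 75.84630584716797), 5.507562637329102) z 0.0854
```

View pics/end.png

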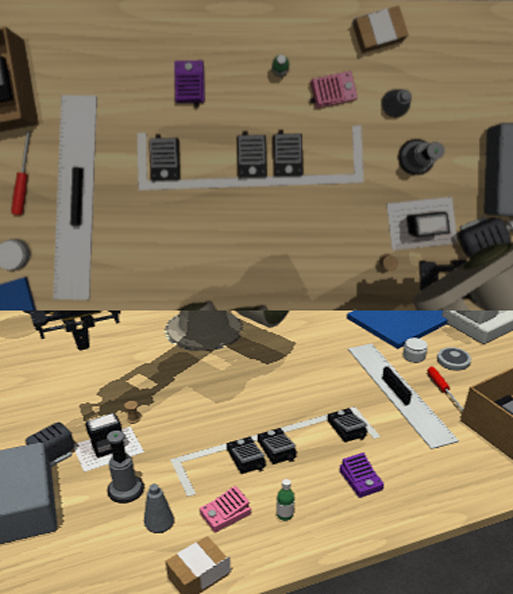

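```bash
python3 -c "
from cell import robot
print(robot.job_done())"
```

```text
the job is handed in; nothing more can be done
None
```

I handed the job in at about 70 s of the 210 s allowed, with every step done in the order asked. I saw no pedal or ruler get knocked and no grip slip.

- **Row:** three controls were there, at places 1, 3 and 4. I pushed them with the straightedge's ruled edge, square to the tape. In the last pictures their tags sit 14.0–15.8 mm beyond the tape's far edge (14.5 expected), so the heels are on it. Yaw by depth is noisy at 1.4–4.1° against the tape's 2.5°. Place 4 is now about 81 mm from place 3 rather than 94 mm, because place 3 slid sideways as it was straightened.
- **Readings:** I read 1, 3, then 4, each held for at least 1.2 s. The force rose by about 3 N each time, which puts the sprung nose part way in. On place 3 the tip was about 2 mm off the tag's middle.
- **Stamp:** I pressed the head until the force reached 13.7 N with no further travel, which is its stop. It came back up, and its top reads 87.7 mm from the top camera against 88.5 mm expected.
- **End state:** the wand is home in its holster, with its cap at the same height as at the start. The straightedge lies flat to the left of the bay, about where it started, and nothing else looks moved.
- **Checks that disagreed:** the two cameras differ by 1–5 mm in x. I used averages and checked against the arm where it touched things. The first lowering of the straightedge pressed the bench with 33 N, so I raised it about 1.5 mm for the push.

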